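# Clear the sawing jig in the art room

### The job

The sawing is done. Loosen the hold-down clamp of the sawing jig - its T-knob has a left-hand thread, so give it a good half turn clockwise and leave it loose - then draw out the two stacked sawn lengths towards you, one after the other, and lay them flat in the blue tray without dropping them. Sweep all the offcuts off the end of the raised panel into the red scrap tray with the push block, never touching offcuts with the fingers, stand the block back upright where it was, and leave everything else as it is.

Things in the scene. Friction and masses are not known exactly. Their poses are not given: they have to be found in the camera images.
- panel: Raised bench panel of pine slats, fixed, 360 (x) x 420 (y) x 90 mm high; origin at the centre of its underside; +x away from the robot. A strip 14 mm high runs along the near edge (x -180 to -172 mm). Offcuts lie in the sweeping area between it and the jig's base (x -172 to +35 mm); its ends at y = -210 and +210 mm are open and level, a tray below each.
- jig: Sawing jig fixed on the panel's top behind the sweeping area: plywood base 140 (x) x 420 (y) x 18 mm, origin at the centre of its underside, axes as the panel's. A low fence (x 4 to 19 mm, y -120 to 120 mm, 10 mm high above the base) stands behind the sawn lengths, and 30 mm of base are free in front of them.
- clamp_toe (a point): Near end of the green steel hold-down arm, at the arm's underside (x -23 mm, y 0, 64 mm above the jig's origin). The arm, 30 mm wide and 10 mm thick, comes from behind over the middle of the stacked lengths, presses on the upper one and covers 27 mm of their width: once loose, draw a length 30 mm or more towards the robot (-x of the jig) before lifting it.
- clamp_knob (a joint): Angle of the hold-down knob, rad, 0 to 0.25 at the start. LEFT-HAND thread: it grows as the knob is turned clockwise seen from above, and that loosens the clamp; the arm and knob rise 1.27 mm per rad. Stop at 5.5. Stiffness about 0.2 N m; it stays where it is left.
- knob_grip (a point): On the knob's upright axis at the height to grip, 106 mm above the jig's origin at its x = 38 mm, y = 0; turns and rises with the knob. The knob is a black T-bar 60 mm long (point's x), 14 mm thick (y), 30 mm tall, its top 10 mm above this point; a thin hub below, the arm 32 mm below this point.
- length_a: Lower of the two sawn lengths, stacked under the clamp on the jig's base against the fence: pine with yellow bands, 44 (x) x 190 (y) x 22 mm (z), about 0.12 kg, origin at the centre of its underside. Grip it across its 44 mm width towards an end, 75 mm or more from the knob in y, fingertips at least 12 mm above the jig's base because of the fence.
- length_b: Upper of the two sawn lengths, lying on the other: the same size, weight and frame, with blue bands; gripped in the same way, near an end, fingertips just above the lower length.
- blue_tray: Blue open tray, fixed, for finished lengths: 270 (x) x 200 (y) x 50 mm outside, walls and floor 4 mm; origin at the centre of its underside, axes as the panel's. It stands on the table against one end (left or right) of the panel, its rim 40 mm below the panel's top.
- red_tray: Red open tray, fixed, for scrap: same length, width and frame as the blue one but 70 mm high, its rim 20 mm below the panel's top, against the other end of the panel (the two trays change places from start to start), about 10 mm between panel and tray.
- push_block: Push block standing on one end (left or right) of the jig's base, 108 mm above the panel's underside: rubber sole 130 (x) x 36 (y) x 10 mm, wooden body up to 56 mm, orange handle on top 96 (x) x 24 (y) mm from 56 to 94 mm height. Origin at the centre of the sole. 0.35 kg, stands by itself. Gripped from above across the 24 mm of the handle, pushed along y. Many offcuts pushed at once may wedge against strip and jig.
- offcut1: Wooden offcut 62 x 44 x 22 mm (x, y, z), about 45 g, lying on the panel's sweeping area, origin at the centre of its underside; absent (None) in some starts.
- offcut2: Wooden offcut 62 x 36 x 24 (stepped, one end half as high) mm (x, y, z), about 45 g, lying on the panel's sweeping area, origin at the centre of its underside; absent (None) in some starts.
- offcut3: Wooden offcut 60 x 44 x 30 mm (x, y, z), about 45 g, lying on the panel's sweeping area, origin at the centre of its underside; absent (None) in some starts.
- offcut4: Wooden offcut 62 x 34 x 26 mm (x, y, z), about 45 g, lying on the panel's sweeping area, origin at the centre of its underside; absent (None) in some starts.
- offcut5: Wooden offcut 60 x 42 x 28 (stepped, one end half as high) mm (x, y, z), about 45 g, lying on the panel's sweeping area, origin at the centre of its underside; absent (None) in some starts.
- offcut6: Wooden offcut 60 x 40 x 22 mm (x, y, z), about 45 g, lying on the panel's sweeping area, origin at the centre of its underside; absent (None) in some starts.
- paint_tin: Bystander, not to be disturbed: a closed paint tin, 66 mm across, 85 mm tall, standing on one end of the jig's base, the other end from the push block.
- glue_bottle: Bystander, not to be disturbed: a yellow-labelled glue bottle, 170 mm tall, on the table beyond a tray.
- paint_bowl: Bystander, not to be disturbed: a white bowl, 110 mm across, on the table beyond the panel.
- mug: Bystander, not to be disturbed: a blue mug on the table beyond the other tray.
- tenon_saw: Bystander, not to be disturbed: a tenon saw lying on the table to the right.
- wide_brush: Bystander, not to be disturbed: a paint brush lying on the table to the left.
Things that resemble listed ones, but are neither listed nor needed, are in the scene too. Leave any turquoise look-alike of the offcut3 alone.

How it is judged:
By the outcome, as a careful person would: the job done as asked, in the order asked, and still so for the second after the job is handed in, with the robot touching nothing.
Of offcut1, offcut2, offcut3, offcut4, offcut5, offcut6 only 4 to 6 are there at a start; the rules pass over those that are not, and their reading is None.
At some moment in a run one of offcut1, offcut2, offcut3, offcut4, offcut5, offcut6 may be knocked a few centimetres aside while the robot is not near it.
It also fails if it takes over 192 s, if anything falls off the work surface, if the arm or the gripper's body presses on something with over 40 N, if the wrist force passes 120 N, or if a joint passes its speed limit or range.

### The arm

A 6-joint arm with a two-finger parallel gripper is mounted at the origin on the work surface. World frame = base frame: x ahead of the robot, y to its left, z up, the work surface at z = 0. Lengths are in m, angles in rad, forces in N, time in s.
With the tool pointing down it reaches from about 0.3 to 0.875 m from the base axis. Payload 6.4 kg.
Tool frame: the origin (TCP) lies between the finger pads; the fingertips stand 11 mm ahead of it and the grasp point (between the pads) lies 8 mm behind it (ctrl.tcp_to_tips is the y of the fingertips in the tool frame, in m); y points along the fingers, x is the direction in which the jaws open and shut, and the axes are right-handed (so a half turn about y gives the same grasp; the last joint's range is limited). The gripper opens to 85 mm and grips with 20 to 120 N. Pads are 22 mm wide; open, the fingers measure 114 mm over their backs; the gripper's body (76 mm by 85 mm) begins 54 mm behind the grasp point. The pads swing forward as they close: fully open they stand 13 mm farther back than shut.
Start: joints at [1.123, 0.181, 1.607, -0, 1.354, -0.206], TCP at [0.138, 0.558, 0.242] pointing down, gripper open.
Joint ranges: [-2.99, 2.99], [-0.89, 2.07], [0.3, 2.58], [-1.14, 4.28], [0, 2.63], [-3.12, 3.12]. Speed limits (rad/s): [2.57, 2.57, 3.01, 3.14, 3.14, 3.14].

### API

Orientations are given as a unit quaternion [w, x, y, z].
In Python, from bench import ctrl gives the robot as it stands.
- The arm moves only by the tool apply_moves, never from a script. Its argument "plan" is text: rows parted by semicolons, each of 7 numbers parted by spaces: the shift along the tool's x, y, z each as a share of 0.05 m, from -1 to 1, then the turn, a rotation vector about the tool's x, y, z each as a share of 0.12 rad, from -1 to 1, then the opening, from 0 (shut) to 1 (fully open). In form: dx dy dz wx wy wz claw; .... A call has exactly 5 rows; each row shifts and turns the commanded pose from where the row before left it, along the tool's axes as they then stand; what a row does not reach is not made up. A row lasts 1/10 s, in which the tool goes at most 50 mm and 8.59 degrees, less where a joint would pass 70% of its speed; a pose out of reach is approached as far as the arm can. A call with a number of a shift or a turn outside -1 to 1 is refused whole. A call with a gripper value outside its range is refused whole. The fingers move at their own pace and stop on an object; the grip force is fixed at half the most. Time passes only in rows, so rows that do not move let the fingers close, or fill a call up. It gives the time, the measured TCP pose, the force and the opening at its end, in the units of the state.
- ctrl.get_obs(): the state, without advancing time (a new reading comes with each control period).
- ctrl.camera(name): name is "scene" or "top" or "wrist"; returns the picture (420x560x3 uint8, red, green, blue); there is no depth.
- ctrl.get_calibration(name): a dict with "intrinsics" (3x3 intrinsics, pixels), "k1" (the pictures are not rectified: a ray, as slopes to the right and down, at radius r is drawn at 1 + k1 r^2 times it, then the intrinsics apply), "R" (3x3) and "t" (3): a world point X has camera coordinates R X + t. Camera axes: x right, y down, z forward; pixel columns grow to the right and rows downward; lengths in m; the calibration is good to about 2 mm. A picture is of the moment at which its call begins: read the wrist's pose just before it. get_calibration takes no time and is no camera call; for the wrist camera it gives the pose at the moment of the call.
- ctrl.hand_in(): hands the job in, once; it reports no verdict.
Trained networks look in the newest picture that a camera, given by its name, has taken for a name from the list of things; names that differ only in an ending like _2 or _b are one class to them, and where a whole thing is asked for, a point or a joint stands for the part that bears it (a point fixed in the world has none). Each returns a list of dicts, best first, with "score" (0 to 1); they miss things now and then, are a little off and sometimes report something else, mostly with a low value. They report only what shows in the picture. A call takes as long as a camera call. They do not tell look-alikes from the thing itself.
- ctrl.recognise(camera, target): "point" ([x, y, z] in m, in world coordinates, good to about 4 mm: the middle of the surface that is visible of it).
The state is a dict: "time_s": time; "q": joint angles; "dq": joint speeds; "joint_efforts": joint torques, N m; "eef_pos": TCP position; "eef_rot": TCP orientation; "wrist_force": force on the tool from outside, world axes, zero at the start; "torque": the same for the moment, N m; "opening": opening from 0.0 (shut) to 1.0 (fully open).
Only numpy, scipy, OpenCV 4.12 (cv2) and the standard library are available. Lean on these libraries where they do the work, as an engineer would, in place of code of your own. Each camera call takes 0.05 s, during which the arm holds its last target.

## Working session

There is one attempt and no reset: what is moved stays moved. The work goes in short steps, Python scripts to look and compute and a tool call to move; the robot and the scene stay as the last step left them, time stands still between calls to the robot, and variables do not carry over. Pictures are saved under pics/ and viewed, and the job is handed in when it is done.

Besides the shell and the picture viewer there is one more tool, called after "Request:" as name(argument=value, ...) on one line, values as JSON. apply_moves: Moves the arm, as the interface text tells. Shift numbers are shares of 0.05 m and turn numbers shares of 0.12 rad, none past 1 either way. Its arguments: {"type":"object","properties":{"plan":{"type":"string"}},"required":["plan"]}

```bash
ls -la; mkdir -p pics
python3 - <<'E'
from bench import ctrl
import cv2,json
o=ctrl.get_obs()
for k,v in o.items(): print(k,v)
for c in ("scene","top","wrist"):
    im=ctrl.camera(c); cv2.imwrite(f"pics/{c}0.png",im[:,:,::-1])
    k=ctrl.get_calibration(c); print(c,k)
print(ctrl.tcp_to_tips)
E
```

```text
total 12
drwxr-xr-x  3 agent agent 4096 Dec  6 21:01 .
drwxr-xr-x 23 root  root  4096 Dec  6 21:01 ..
drwxr-xr-x  2 agent agent 4096 Dec  6 21:01 pics
time_s 0.0
q [ 1.12273813e+00  1.81531528e-01  1.60802693e+00  1.62184009e-05
  1.35381129e+00 -2.06289333e-01]
dq [-4.43210901e-05  2.97076438e-04 -1.55757053e-04  1.65270067e-05
  6.87510895e-04 -4.62598130e-04]
joint_efforts [ 4.35109423e-04 -4.44862425e+01 -3.51343846e+01 -3.02012086e-04
  9.11178708e-03  1.30188434e-05]
eef_pos [0.13739785 0.55778195 0.24138035]
eef_rot [-0.55637393  0.55691976  0.43548896 -0.43662088]
wrist_force [ 0.51203938 -0.06283256 -0.19141114]
torque [ 0.04219051 -0.03297122  0.03184955]
opening 1.000031615618357
scene {'intrinsics': array([[474.52194709,   0.        , 284.86601954],
       [  0.        , 474.52194709, 212.05731612],
       [  0.        ,   0.        ,   1.        ]]), 'k1': 0.028852564950968978, 'R': array([[-0.73141892,  0.68184522, -0.01065167],
       [ 0.58961621,  0.62448249, -0.5122249 ],
       [-0.34260632, -0.38093138, -0.8587853 ]]), 't': array([ 0.42172788, -0.22510386,  2.0248
[... 164 characters left out ...]
   1.        ]]), 'k1': 0.023606458659191674, 'R': array([[ 0.01091285, -0.99993221,  0.00405911],
       [-0.99697667, -0.01119273, -0.07689117],
       [ 0.07693139, -0.00320773, -0.99703123]]), 't': array([-0.01972219,  0.56352161,  1.29547781])}
wrist {'intrinsics': array([[330.51666544,   0.        , 275.96843869],
       [  0.        , 330.51666544, 210.80459778],
       [  0.        ,   0.        ,   1.        ]]), 'k1': -0.048111777219110766, 'R': array([[ 2.40508697e-01,  9.70646965e-01,  1.90186416e-04],
       [ 9.24519723e-01, -2.29138879e-01,  3.04563058e-01],
       [ 2.95666787e-01, -7.30742332e-02, -9.52492156e-01]]), 't': array([-0.57512163, -0.03902183,  0.37867944])}
0.011
```

View pics/scene0.png

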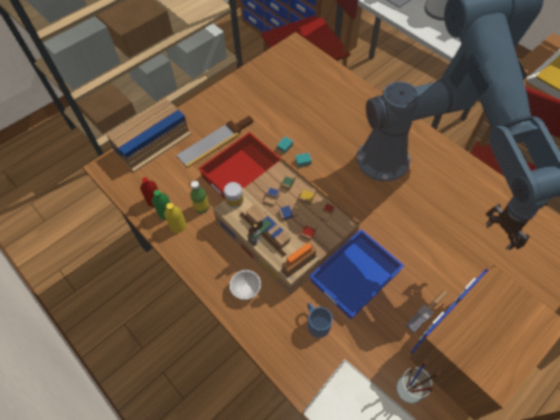

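View pics/top0.png

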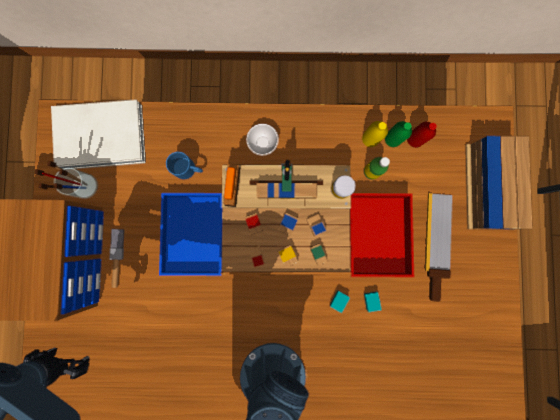

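View pics/wrist0.png

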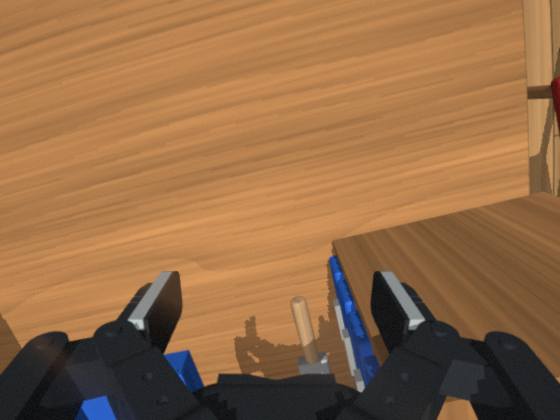

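Top view: the panel is at about (285,220), the blue tray on the left at (190,235) and the red tray on the right at (381,235). The push block is at (231,186), the tin at (344,187) and the clamp at (287,180). There are six offcuts at (252,221), (290,221), (318,226), (258,261), (289,254) and (319,252). The turquoise look-alikes sit on the table at (340,300) and (373,300).

```bash
cat > h.py <<'E'
from bench import ctrl
import numpy as np, cv2
from scipy.spatial.transform import Rotation as Ro
def save(n,im): cv2.imwrite(f"pics/{n}.png",im[:,:,::-1])
def proj(cal,X):
    X=np.atleast_2d(X); c=X@cal["R"].T+cal["t"]; s=c[:,:2]/c[:,2:]
    s=s*(1+cal["k1"]*(s**2).sum(1,keepdims=True)); K=cal["intrinsics"]
    return s*[K[0,0],K[1,1]]+[K[0,2],K[1,2]]
def unproj(cal,px,z):
    K=cal["intrinsics"]; d=(np.atleast_2d(px)-[K[0,2],K[1,2]])/[K[0,0],K[1,1]]
    s=d.copy()
    for _ in range(10): s=d/(1+cal["k1"]*(s**2).sum(1,keepdims=True))
    r=np.c_[s,np.ones(len(s))]@cal["R"]; o=-cal["R"].T@cal["t"]
    return o+r*((z-o[2])/r[:,2:])
def Rt():
    o=ctrl.get_obs(); w,x,y,z=o["eef_rot"]; return np.array(o["eef_pos"]),Ro.from_quat([x,y,z,w])
# desired tool orientation: y down; x (jaw) at angle th in world xy plane
def down(th):
    x=np.array([np.cos(th),np.sin(th),0]); y=np.array([0,0,-1.]); return Ro.from_matrix(np.c_[x,y,np.cross(x,y)])
def need(p,th):
    P,R=Rt(); D=down(th)
    d=R.inv().apply(np.array(p)-P)/0.05; w=(R.inv()*D).as_rotvec()/0.12
    print("pos",P.round(4),"jaw",np.degrees(np.arctan2(*R.as_matrix()[1::-1,0])).round(2),"tilt",np.degrees(np.arccos(-R.as_matrix()[2,1])).round(2))
    print("shift(units)",d.round(2),"turn(units)",w.round(2))
def rec(cam,names,take=True):
    if take: save(f"{cam}_{ctrl.get_obs()['time_s']:.2f}",ctrl.camera(cam))
    for n in names:
        r=ctrl.recognise(cam,n); print(n,[(np.round(a["point"],3).tolist(),round(a["score"],2)) for a in r[:4]])
E
python3 - <<'E'
from h import *
rec("top",["panel","jig","clamp_toe","knob_grip","length_a","length_b","blue_tray","red_tray","push_block","paint_tin"]+[f"offcut{i}" for i in range(1,7)])
im=ctrl.camera("top"); cv2.imwrite("pics/topcrop.png",cv2.resize(im[150:290,150:425,::-1],None,fx=2.9,fy=2.9,interpolation=cv2.INTER_CUBIC))
im=ctrl.camera("scene"); cv2.imwrite("pics/scenecrop.png",cv2.resize(im[130:320,195:410,::-1],None,fx=3,fy=3,interpolation=cv2.INTER_CUBIC))
c=ctrl.get_calibration("top")
print(unproj(c,[[222,166],[222,274],[352,274],[352,166]],0.09).round(3))
E
```

```text
panel [([0.46, -0.027, 0.09], 0.83)]
jig [([0.649, -0.038, 0.108], 0.97)]
clamp_toe [([0.655, -0.034, 0.166], 0.52), ([0.418, 0.543, 0.016], 0.4), ([0.626, -0.206, 0.19], 0.35)]
knob_grip [([0.673, -0.033, 0.208], 0.61), ([0.654, -0.037, 0.109], 0.51)]
length_a [([0.616, -0.04, 0.152], 0.81), ([0.415, 0.545, 0.016], 0.58)]
length_b [([0.616, -0.04, 0.152], 0.81), ([0.415, 0.545, 0.016], 0.58)]
blue_tray [([0.477, 0.294, 0.003], 0.89)]
red_tray [([0.486, -0.376, 0.0], 0.83), ([0.515, -0.137, 0.118], 0.32)]
push_block [([0.628, 0.13, 0.174], 0.67)]
paint_tin [([0.628, -0.203, 0.19], 0.61), ([0.418, -0.042, 0.117], 0.37)]
offcut1 [([0.423, -0.143, 0.114], 0.75), ([0.257, -0.337, 0.032], 0.66), ([0.255, -0.225, 0.034], 0.62), ([0.418, -0.042, 0.118], 0.57)]
offcut2 [([0.423, -0.143, 0.114], 0.75), ([0.257, -0.337, 0.032], 0.66), ([0.255, -0.225, 0.034], 0.62), ([0.418, -0.042, 0.118], 0.57)]
offcut3 [([0.423, -0.143, 0.114], 0.75), ([0.257, -0.337, 0.032], 0.66), ([0.255, -0.225, 0.034], 0.62), ([0.418, -0.042, 0.118], 0.57)]
offcut4 [([0.423, -0.143, 0.114], 0.75), ([0.257, -0.337, 0.032], 0.66), ([0.255, -0.225, 0.034], 0.62), ([0.418, -0.042, 0.118], 0.57)]
offcut5 [([0.423, -0.143, 0.114], 0.75), ([0.257, -0.337, 0.032], 0.66), ([0.255, -0.225, 0.034], 0.62), ([0.418, -0.042, 0.118], 0.57)]
offcut6 [([0.423, -0.143, 0.114], 0.75), ([0.257, -0.337, 0.032], 0.66), ([0.255, -0.225, 0.034], 0.62), ([0.418, -0.042, 0.118], 0.57)]
[[ 0.706  0.174  0.09 ]
 [ 0.351  0.166  0.09 ]
 [ 0.355 -0.256  0.09 ]
 [ 0.711 -0.258  0.09 ]]
```

View pics/topcrop.png

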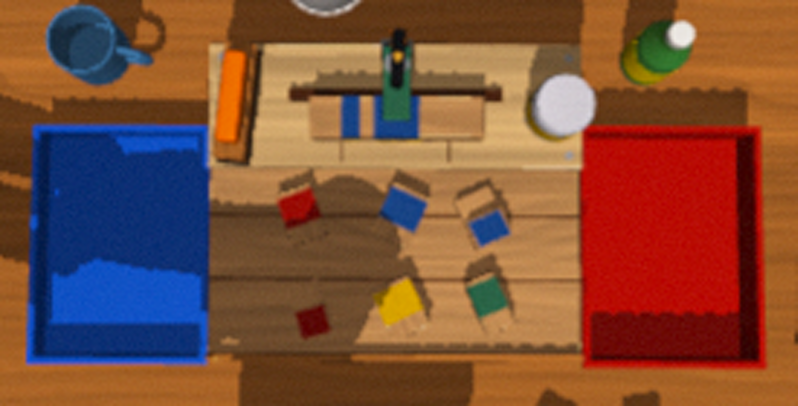

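View pics/scenecrop.png

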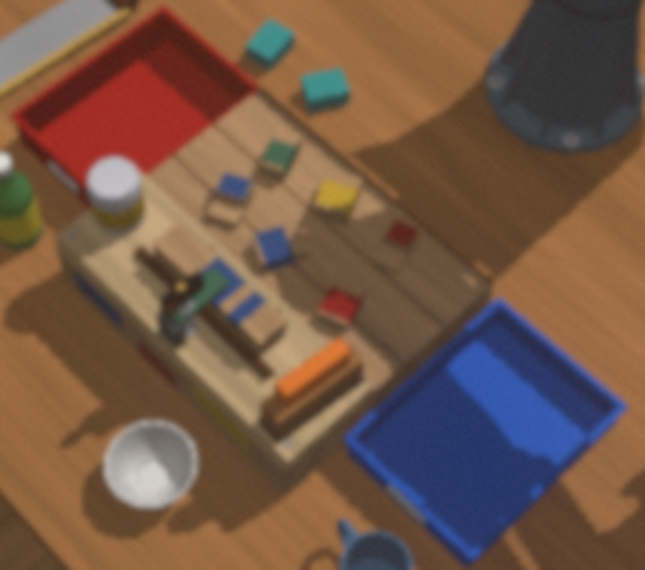

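Request:
apply_moves(plan="0 -0.8 0 0 -1 0 1; 0 -0.8 0 0 -1 0 1; -0.8 -0.2 -0.5 0 0 0 1; -0.8 -0.2 -0.5 0 0 0 1; -0.8 -0.2 -0.5 0 0 0 1")

```text
time_s: 1.6
eef_pos: [0.2128, 0.437, 0.3529]
eef_rot: [-0.5, 0.5, 0.5, -0.5]
wrist_force: [0.5, 0.6, 1.0]
opening: 0.999
```

Request:
apply_moves(plan="-0.8 -0.2 -0.5 0 0 0 1; -0.8 -0.2 -0.5 0 0 0 1; -0.8 -0.2 -0.5 0 0 0 1; -0.8 -0.2 -0.5 0 0 0 1; -0.8 -0.2 -0.5 0 0 0 1")

```text
time_s: 2.1
eef_pos: [0.3376, 0.2362, 0.403]
eef_rot: [-0.5, 0.501, 0.5, -0.499]
wrist_force: [1.6, -0.3, 1.1]
opening: 0.997
```

Request:
apply_moves(plan="-0.8 0 -0.5 0 0 0 1; -0.8 0 -0.5 0 0 0 1; -0.8 0 -0.5 0 0 0 1; -0.8 0 -0.5 0 0 0 1; -0.8 0 -0.5 0 0 0 1")

```text
time_s: 2.6
eef_pos: [0.4624, 0.0358, 0.4026]
eef_rot: [-0.5, 0.501, 0.5, -0.499]
wrist_force: [0.2, 1.3, -0.5]
opening: 0.997
```

Run:
```python
from h import *
need([0.5,-0.04,0.4],np.pi/2)
save("w1",ctrl.camera("wrist"));print(ctrl.get_obs()["q"].round(2))
```

```text
pos [0.4624 0.0358 0.4026] jaw 89.87 tilt 0.06
shift(units) [-1.51  0.05 -0.76] turn(units) [ 0.01 -0.02  0.  ]
[-0.19 -0.16  1.64 -0.    1.66 -1.75]
```

View pics/w1.png

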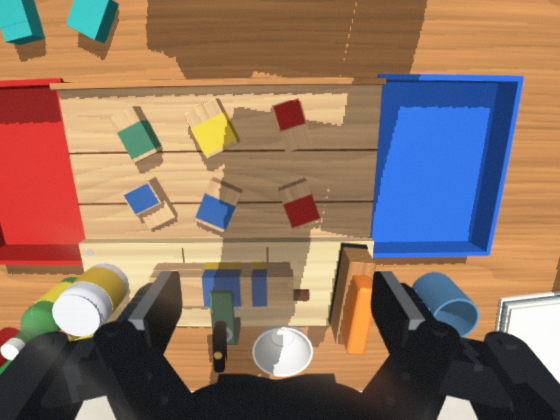

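Wrist view: the blue tray is on the +y side and the red tray on the -y side. The jig's near edge runs from (85,241) to (374,239), with the block at (358,295). The knob is at (220,345) and the toe at about (222,290). Offcuts are at (136,135), (213,130), (290,115), (145,200), (216,207) and (300,205).

Run:
```python
from h import *
im=cv2.imread("pics/w1.png")
cv2.imwrite("pics/w1c.png",cv2.resize(im[225:375,70:400],None,fx=2.4,fy=2.4,interpolation=cv2.INTER_CUBIC))
c=ctrl.get_calibration("wrist")
print(unproj(c,[[85,241],[374,239],[332,327]],0.108).round(4))
print(unproj(c,[[52,82],[380,76]],0.104).round(4))
print(unproj(c,[[220,358]],0.206).round(4))
rec("wrist",["jig","knob_grip","push_block","length_b","panel"])
```

```text
[[ 0.5672 -0.2416  0.108 ]
 [ 0.5664  0.1657  0.108 ]
 [ 0.712   0.1139  0.108 ]]
[[ 0.3547 -0.2486  0.104 ]
 [ 0.354   0.1575  0.104 ]]
[[ 0.6821 -0.0404  0.206 ]]
jig [([0.601, -0.024, 0.105], 0.8), ([0.417, -0.141, 0.117], 0.3)]
knob_grip [([0.666, -0.034, 0.205], 0.56), ([0.41, -0.042, 0.121], 0.19)]
push_block [([0.616, 0.132, 0.164], 0.78), ([0.668, -0.037, 0.205], 0.67)]
length_b [([0.609, -0.015, 0.152], 0.75), ([0.596, -0.039, 0.123], 0.67), ([0.668, -0.033, 0.206], 0.24)]
panel [([0.446, -0.019, 0.09], 0.75), ([0.696, 0.325, 0.058], 0.22)]
```

View pics/w1c.png

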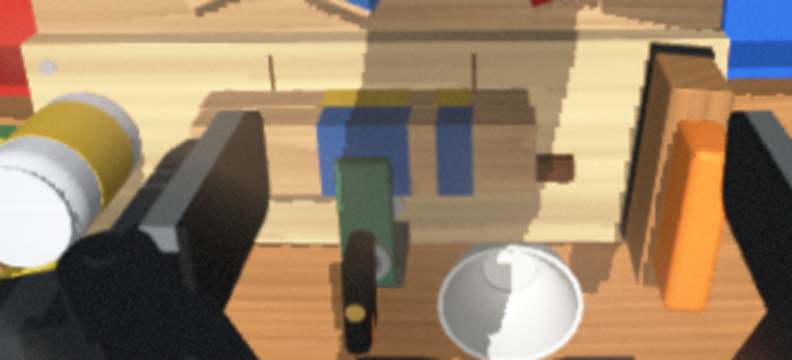

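Request:
apply_moves(plan="-0.75 0.4 -0.6 0 0 0 1; -0.76 0.4 -0.6 0 0 0 1; 0 0.5 -0.5 0 0 0 1; 0 0 -0.4 0 0 0 1; 0 0 0 0 0 0 1")

```text
time_s: 3.45
eef_pos: [0.5648, -0.0335, 0.3378]
eef_rot: [0.501, -0.499, -0.5, 0.5]
wrist_force: [-0.8, -0.6, -0.3]
opening: 1.002
```

Run:
```python
from h import *
need([0.6,-0.04,0.32],np.pi/2)
save("w2",ctrl.camera("wrist"))
rec("wrist",["knob_grip"],False)
```

```text
pos [ 0.5648 -0.0335  0.3378] jaw 90.01 tilt 0.1
shift(units) [-0.13  0.35 -0.7 ] turn(units) [-0.01  0.    0.01]
knob_grip [([0.666, -0.039, 0.207], 0.73)]
```

View pics/w2.png

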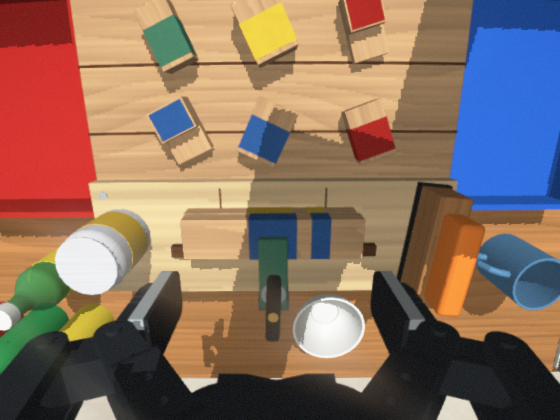

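Closer view: the bar runs from (275,277) to (272,338). The jig's front edge runs from (92,183) to about (458,180).

Run:
```python
from h import *
c=ctrl.get_calibration("wrist")
print("bar",unproj(c,[[275,277],[272,338]],0.206).round(4))
print("jig",unproj(c,[[92,183],[458,180]],0.108).round(4))
print("block handle",unproj(c,[[463,215],[482,228],[463,314],[438,311],[445,218]],0.202).round(4))
print("lenb front top",unproj(c,[[182,221],[362,220],[184,257],[364,256]],0.152).round(4))
print("toe",unproj(c,[[260,238],[288,238]],0.164).round(4))
im=cv2.imread("pics/w2.png")
cv2.imwrite("pics/w2c.png",cv2.resize(im[170:350,80:500],None,fx=1.9,fy=1.9,interpolation=cv2.INTER_CUBIC))
```

```text
bar [[ 0.6336 -0.0339  0.206 ]
 [ 0.7002 -0.0369  0.206 ]]
jig [[ 0.569  -0.2421  0.108 ]
 [ 0.566   0.174   0.108 ]]
block handle [[0.5764 0.13   0.202 ]
 [0.5886 0.1495 0.202 ]
 [0.6778 0.1486 0.202 ]
 [0.6739 0.123  0.202 ]
 [0.5791 0.1143 0.202 ]]
lenb front top [[ 0.5993 -0.1293  0.152 ]
 [ 0.5984  0.0553  0.152 ]
 [ 0.6399 -0.1308  0.152 ]
 [ 0.639   0.0607  0.152 ]]
toe [[ 0.6131 -0.0489  0.164 ]
 [ 0.6131 -0.0209  0.164 ]]
```

View pics/w2c.png

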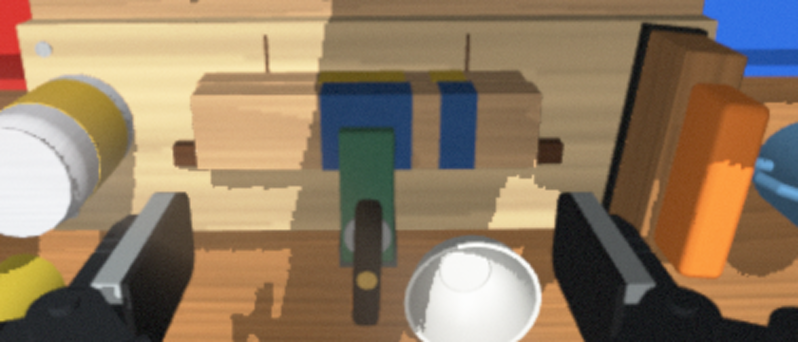

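Request:
apply_moves(plan="-0.05 0 -0.8 0 0.3 0 1; 0 0 -0.8 0 0 0 1; 0 0.2 -0.58 0 0 0 1; 0 0.8 0 0 0 0 1; 0 0.8 0 0 0 0 0.6")

```text
time_s: 4.05
eef_pos: [0.6739, -0.0391, 0.2505]
eef_rot: [-0.508, 0.51, 0.492, -0.49]
wrist_force: [-0.1, 0.5, -0.3]
opening: 0.859
```

Run:
```python
from h import *
need([0.674,-0.036,0.188],np.radians(88))
save("w3",ctrl.camera("wrist"))
```

```text
pos [ 0.6739 -0.0391  0.2505] jaw 87.93 tilt 0.26
shift(units) [0.06 1.25 0.01] turn(units) [ 0.04 -0.01 -0.01]
```

View pics/w3.png

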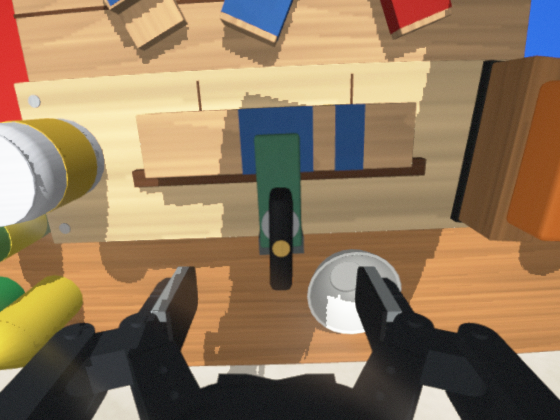

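The bar runs from (281,190) to (280,290), with the brass dot at (281,248).

Run:
```python
from h import *
c=ctrl.get_calibration("wrist")
print("bar",unproj(c,[[281,190],[280,290],[281,248]],0.206).round(4))
print("toe",unproj(c,[[254,135],[298,135]],0.174).round(4))
print("lens",unproj(c,[[137,113],[413,103],[416,163]],0.152).round(4))
print(unproj(c,[[15,84],[490,61]],0.108).round(4))
```

```text
bar [[ 0.6339 -0.0338  0.206 ]
 [ 0.6926 -0.0363  0.206 ]
 [ 0.6665 -0.0349  0.206 ]]
toe [[ 0.6078 -0.0483  0.174 ]
 [ 0.6088 -0.0224  0.174 ]]
lens [[ 0.5922 -0.1247  0.152 ]
 [ 0.5927  0.0536  0.152 ]
 [ 0.6317  0.0586  0.152 ]]
[[ 0.5649 -0.236   0.108 ]
 [ 0.563   0.1289  0.108 ]]
```

Request:
apply_moves(plan="0.08 0 0.14 0 0 0 0.6; 0 0.6 0 0 0 0 0.5; 0 0.65 0 0 0 0 0.5; 0 0 0 0 0 0 0; 0 0 0 0 0 0 0")

```text
time_s: 4.6
eef_pos: [0.6667, -0.0356, 0.1896]
eef_rot: [-0.508, 0.51, 0.491, -0.49]
wrist_force: [-3.9, -8.7, -4.1]
opening: 0.166
```

Request:
apply_moves(plan="0 0 0 0 0 0 0; 0 0 0 0 0 0 0; 0 0 0 0 0 0 0; 0 0 0 0 0 0 0; 0 0 0 0 0 0 0")

```text
time_s: 5.1
eef_pos: [0.6667, -0.036, 0.1897]
eef_rot: [-0.509, 0.51, 0.491, -0.49]
wrist_force: [-6.3, -0.9, 4.6]
opening: 0.152
```

Run:
```python
from h import *
need([0.667,-0.035,0.188],np.radians(88));print(ctrl.get_obs()["wrist_force"],ctrl.get_obs()["torque"],ctrl.get_obs()["q"].round(2))
save("w4",ctrl.camera("wrist"))
```

```text
pos [ 0.6667 -0.036   0.1897] jaw 87.82 tilt 0.13
shift(units) [ 0.02  0.03 -0.  ] turn(units) [ 0.02 -0.03 -0.01]
[-6.25300931 -0.90291249  4.55314909] [ 0.04319739  1.04652742 -0.11679222] [-0.23  0.43  1.4  -0.    1.31 -1.76]
```

View pics/w4.png

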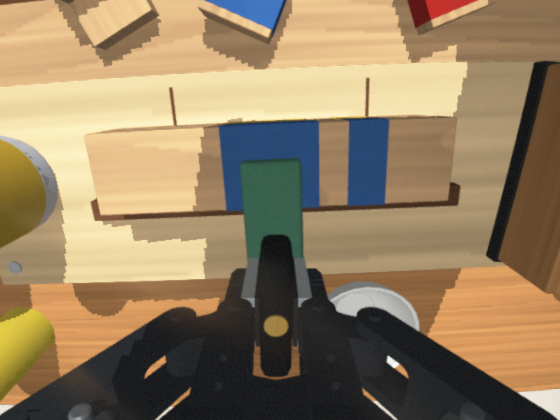

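Request:
apply_moves(plan="0 -0.003 0 0 0.5 0 0; 0 -0.003 0 0 0.9 0 0; 0 -0.003 0 0 0.9 0 0; 0 -0.003 0 0 0.9 0 0; 0 -0.003 0 0 0.9 0 0")

```text
time_s: 5.65
eef_pos: [0.6677, -0.0324, 0.19]
eef_rot: [0.614, -0.613, -0.353, 0.349]
wrist_force: [0.3, 11.8, 1.9]
opening: 0.153
```

Run:
```python
from h import *
need([0.667,-0.035,0.19],np.radians(88));o=ctrl.get_obs();print(o["wrist_force"],o["torque"],o["q"].round(2),o["opening"])
save("w5",ctrl.camera("wrist"))
```

```text
pos [ 0.6677 -0.0324  0.19  ] jaw 59.5 tilt 0.37
shift(units) [-0.05  0.   -0.01] turn(units) [ 0.03 -4.15  0.05]
[ 0.33331991 11.77899324  1.86009115] [ 1.92607992 -0.26357872  0.30473062] [-0.23  0.43  1.4   0.01  1.31 -1.27] 0.1530243920981359
```

View pics/w5.png

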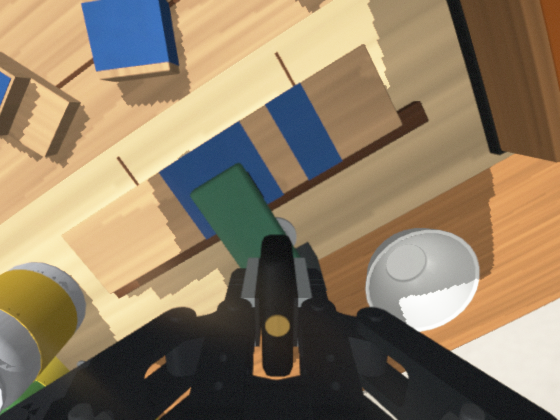

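The lateral force shows I'm gripping about 8 mm off the axis. I'll open, shift and regrip.

Request:
apply_moves(plan="0 0 0 0 0 0 0.35; 0 0 0 0 0 0 0.35; 0.07 0 -0.13 0 0 0 0.35; 0 0 0 0 0 0 0.35; 0 0 0 0 0 0 0.35")

```text
time_s: 6.2
eef_pos: [0.6739, -0.0364, 0.1873]
eef_rot: [-0.613, 0.614, 0.352, -0.351]
wrist_force: [0.3, -0.0, -0.9]
opening: 0.352
```

Run:
```python
from h import *
need([0.6743,-0.0363,0.19],np.radians(59.5));o=ctrl.get_obs();print(o["wrist_force"],o["torque"],o["opening"])
save("w6",ctrl.camera("wrist"))
c=ctrl.get_calibration("wrist");
```

```text
pos [ 0.6739 -0.0364  0.1873] jaw 59.62 tilt 0.02
shift(units) [ 0.01 -0.05 -0.01] turn(units) [0.   0.02 0.  ]
[ 0.28489689 -0.04439965 -0.93539711] [-0.00680079 -0.0369586   0.03924071] 0.3521543370356343
```

View pics/w6.png

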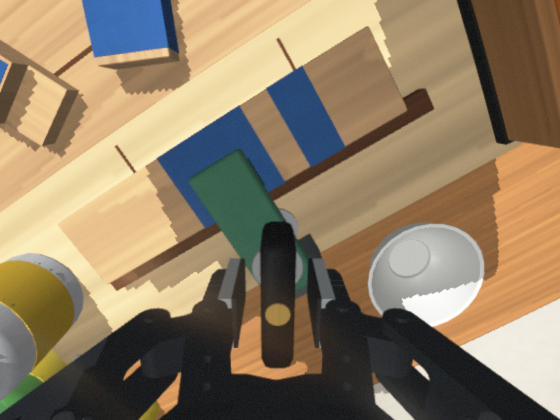

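Request:
apply_moves(plan="0 -0.02 0 0 0 0 0; 0 0 0 0 0 0 0; 0 0 0 0 0 0 0; 0 0 0 0 0 0 0; 0 -0.003 0 0 0.5 0 0")

```text
time_s: 6.75
eef_pos: [0.6736, -0.0356, 0.1883]
eef_rot: [0.624, -0.624, -0.333, 0.333]
wrist_force: [0.9, 2.2, -0.2]
opening: 0.153
```

Request:
apply_moves(plan="0 -0.003 0 0 1 0 0; 0 -0.003 0 0 1 0 0; 0 -0.003 0 0 1 0 0; 0 -0.003 0 0 1 0 0; 0 -0.003 0 0 1 0 0")

```text
time_s: 7.25
eef_pos: [0.6743, -0.0351, 0.1891]
eef_rot: [0.695, -0.694, -0.133, 0.132]
wrist_force: [4.9, 4.3, -2.4]
opening: 0.154
```

Request:
apply_moves(plan="0 -0.003 0 0 1 0 0; 0 -0.003 0 0 1 0 0; 0 -0.003 0 0 1 0 0; 0 -0.003 0 0 1 0 0; 0 -0.003 0 0 1 0 0")

```text
time_s: 7.75
eef_pos: [0.6752, -0.0349, 0.19]
eef_rot: [0.703, -0.702, 0.077, -0.08]
wrist_force: [9.7, 4.7, -3.1]
opening: 0.157
```

Request:
apply_moves(plan="0 -0.003 0 0 1 0 0; 0 -0.003 0 0 1 0 0; 0 -0.003 0 0 1 0 0; 0 -0.003 0 0 1 0 0; 0 -0.003 0 0 1 0 0")

```text
time_s: 8.25
eef_pos: [0.6761, -0.0353, 0.1908]
eef_rot: [0.649, -0.647, 0.281, -0.285]
wrist_force: [12.9, 3.0, -5.8]
opening: 0.151
```

Request:
apply_moves(plan="0 -0.003 0 0 1 0 0; 0 -0.003 0 0 1 0 0; 0 -0.003 0 0 1 0 0; 0 -0.003 0 0 1 0 0; 0 -0.003 0 0 1 0 0")

```text
time_s: 8.75
eef_pos: [0.6765, -0.0362, 0.1916]
eef_rot: [0.537, -0.534, 0.46, -0.464]
wrist_force: [14.3, -0.7, -7.1]
opening: 0.155
```

Request:
apply_moves(plan="0 -0.003 0 0 1 0 0; 0 -0.003 0 0 1 0 0; 0 -0.003 0 0 1 0 0; 0 -0.003 0 0 1 0 0; 0 -0.003 0 0 1 0 0")

```text
time_s: 9.25
eef_pos: [0.6764, -0.0371, 0.1923]
eef_rot: [-0.377, 0.373, -0.598, 0.601]
wrist_force: [13.8, -3.4, -7.1]
opening: 0.153
```

Run:
```python
from h import *
need([0.6743,-0.0363,0.19],np.radians(-90));o=ctrl.get_obs();print(o["wrist_force"],o["torque"],o["opening"],o["q"].round(2))
save("w7",ctrl.camera("wrist"))
```

```text
pos [ 0.6764 -0.0371  0.1923] jaw -115.96 tilt 0.43
shift(units) [ 0.    0.05 -0.05] turn(units) [-0.06 -3.78  0.  ]
[13.79972434 -3.38105204 -7.13200331] [-0.31047344 -2.02455414  0.23995132] 0.15348392906721642 [-0.23  0.44  1.38 -0.    1.31  1.79]
```

View pics/w7.png

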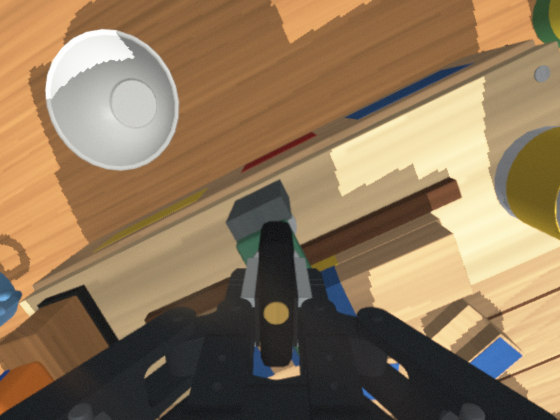

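The knob has turned about 3.56 rad clockwise and the grip held. Now I release it and rise.

Request:
apply_moves(plan="0 0 0 0 0 0 0.5; 0 0 0 0 0 0 0.5; 0 0 0 0 0 0 0.5; 0 -0.6 0 0 0 0 0.6; 0 -0.8 0 0 0 0 0.8")

```text
time_s: 9.8
eef_pos: [0.6716, -0.0357, 0.2598]
eef_rot: [0.375, -0.378, 0.6, -0.597]
wrist_force: [0.9, 0.2, -0.3]
opening: 0.752
```

Request:
apply_moves(plan="0 -0.8 0 0 -1 0 0.9; 0 0 0 0 -1 0 0.9; 0 0 0 0 -1 0 0.9; 0 0 0 0 -1 0 0.9; 0 0 0 0 -1 0 0.9")

```text
time_s: 10.3
eef_pos: [0.6733, -0.0359, 0.3023]
eef_rot: [-0.538, 0.538, -0.459, 0.459]
wrist_force: [0.0, 0.1, -0.1]
opening: 0.897
```

Request:
apply_moves(plan="0 0 0 0 -1 0 0.9; 0 0 0 0 -1 0 0.9; 0 0 0 0 -1 0 0.9; 0 0 0 0 -1 0 0.9; 0 0 0 0 -1 0 0.9")

```text
time_s: 10.8
eef_pos: [0.6733, -0.036, 0.3022]
eef_rot: [-0.649, 0.649, -0.28, 0.28]
wrist_force: [0.2, -0.7, -0.1]
opening: 0.899
```

Request:
apply_moves(plan="0 0 0 0 -1 0 0.9; 0 0 0 0 -1 0 0.9; 0 0 0 0 -1 0 0.9; 0 0 0 0 -1 0 0.9; 0 0 0 0 -1 0 0.9")

```text
time_s: 11.3
eef_pos: [0.6733, -0.036, 0.3022]
eef_rot: [-0.703, 0.703, -0.076, 0.075]
wrist_force: [0.2, 0.7, 0.0]
opening: 0.9
```

Run:
```python
from h import *
need([0.619,0.04,0.25],0.007)
save("w8",ctrl.camera("wrist"))
save("top8",ctrl.camera("top"))
im=ctrl.camera("scene"); cv2.imwrite("pics/scene8.png",cv2.resize(im[130:320,195:410,::-1],None,fx=3,fy=3,interpolation=cv2.INTER_CUBIC))
```

```text
pos [ 0.6733 -0.036   0.3022] jaw -12.25 tilt 0.03
shift(units) [-1.38  1.04  1.26] turn(units) [ 0.   -1.84 -0.  ]
```

View pics/w8.png

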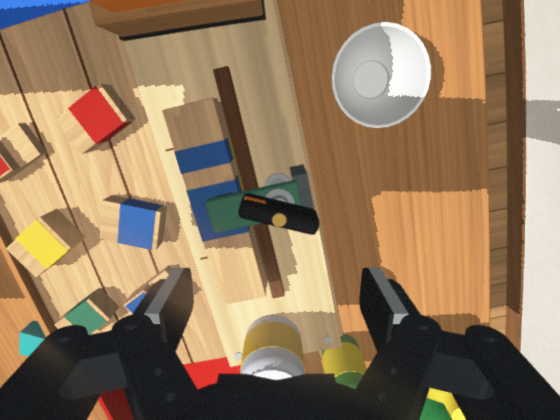

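View pics/scene8.png

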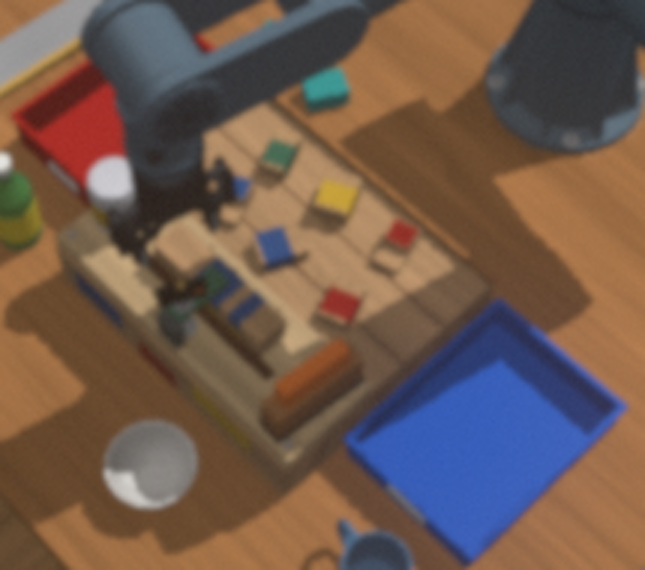

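Request:
apply_moves(plan="0 0 0 0 -0.92 0 0.9; 0 0 0 0 -0.92 0 0.9; -0.55 0 0.75 0 0 0 0.9; -0.54 0 0.77 0 0 0 0.9; 0 0.8 0 0 0 0 0.9")

```text
time_s: 11.95
eef_pos: [0.6199, 0.0439, 0.2687]
eef_rot: [0.707, -0.707, -0.005, -0.003]
wrist_force: [0.3, -1.3, 0.0]
opening: 0.9
```

Request:
apply_moves(plan="0 0 0 0 0 0 0.9; 0 0 0 0 0 0 0.9; 0 0 0 0 0 0 0.9; 0 0 0 0 0 0 0.9; 0 0 0 0 0 0 0.9")

```text
time_s: 12.45
eef_pos: [0.6197, 0.0392, 0.2633]
eef_rot: [-0.707, 0.707, 0.001, 0.0]
wrist_force: [-0.1, 0.2, 0.2]
opening: 0.895
```

Run:
```python
from h import *
need([0.617,0.04,0.141],0.007)
save("w9",ctrl.camera("wrist"))
```

```text
pos [0.6197 0.0392 0.2633] jaw 0.03 tilt 0.1
shift(units) [-0.06  2.45  0.02] turn(units) [ 0.   -0.05  0.01]
```

View pics/w9.png

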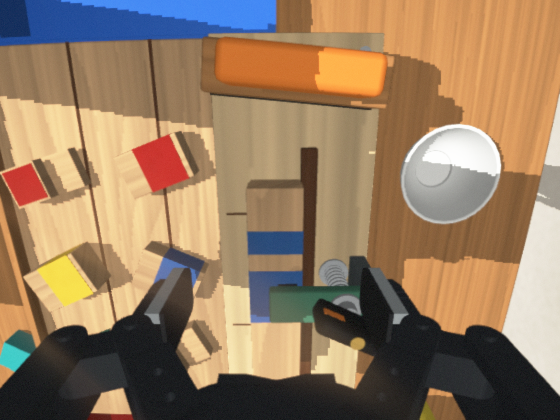

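Length_b's +y end is at (248–303, 184). The block handle, from (215,65) to (385,70), is slightly yawed.

Run:
```python
from h import *
c=ctrl.get_calibration("wrist")
print(unproj(c,[[248,188],[303,186],[249,260],[304,260]],0.152).round(4))
print("fence",unproj(c,[[303,148],[317,148]],0.118).round(4))
print("handle top",unproj(c,[[218,38],[386,54],[384,97],[215,78]],0.202).round(4))
print("jig +y end", unproj(c,[[211,33],[383,33]],0.108).round(4))
rec("wrist",["length_b","push_block","jig"],False)
```

```text
[[ 0.5993  0.0586  0.152 ]
 [ 0.6406  0.0601  0.152 ]
 [ 0.5985 -0.0012  0.152 ]
 [ 0.643  -0.0012  0.152 ]]
fence [[0.6428 0.0843 0.118 ]
 [0.6544 0.0843 0.118 ]]
handle top [[0.5896 0.1525 0.202 ]
 [0.6795 0.1449 0.202 ]
 [0.6803 0.1228 0.202 ]
 [0.5871 0.1325 0.202 ]]
jig +y end [[0.5694 0.1733 0.108 ]
 [0.7049 0.1737 0.108 ]]
length_b [([0.62, -0.003, 0.152], 0.67), ([0.618, 0.055, 0.117], 0.6)]
push_block [([0.63, 0.133, 0.204], 0.72), ([0.514, -0.027, 0.113], 0.68)]
jig [([0.65, 0.033, 0.103], 0.65)]
```

Request:
apply_moves(plan="0.01 0.8 0.03 0 0 0 0.8; 0 0.8 0 0 0 0 0.75; 0 0.6 0 0 0 0 0.75; 0 0.2 0 0 0 0 0.75; 0 0 0 0 0 0 0.75")

```text
time_s: 13.15
eef_pos: [0.6185, 0.0415, 0.1407]
eef_rot: [0.707, -0.707, 0.001, 0.002]
wrist_force: [-0.3, -0.5, 0.7]
opening: 0.749
```

Run:
```python
from h import *
need([0.62,0.041,0.142],0.0)
save("w10",ctrl.camera("wrist"))
save("scene10",cv2.resize(ctrl.camera("scene")[170:300,200:350],None,fx=4,fy=4,interpolation=cv2.INTER_CUBIC))
```

```text
pos [0.6185 0.0415 0.1407] jaw 0.1 tilt 0.18
shift(units) [ 0.03 -0.03 -0.01] turn(units) [-0.    0.01 -0.03]
```

View pics/w10.png

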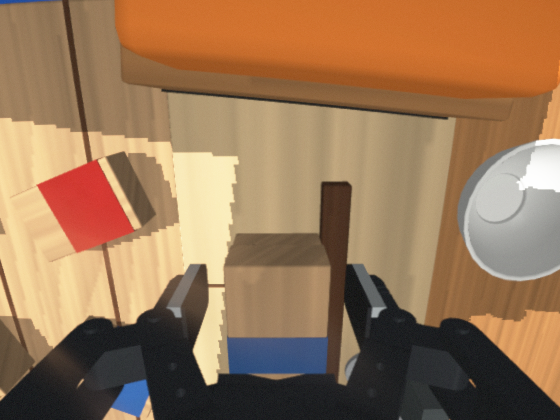

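View pics/scene10.png

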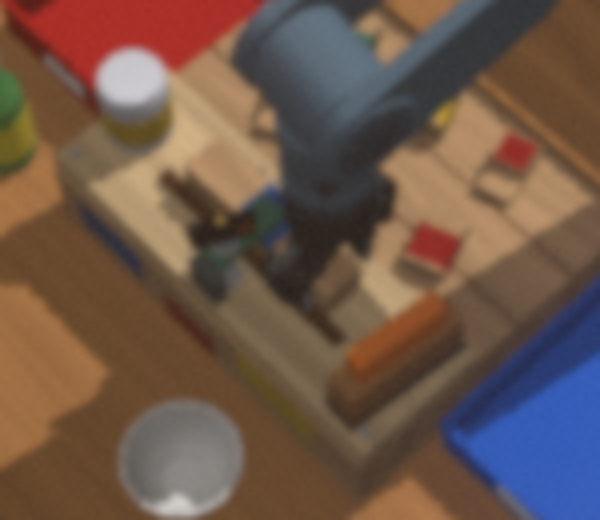

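Run:
```python
from h import *
c=ctrl.get_calibration("wrist");P,R=Rt()
for yt in (-0.01,0,0.005,0.008,0.011):
  print(yt,proj(c,[P+R.apply([s*0.0319,yt,0.011]) for s in(-1,1)]).round(1).tolist())
```

```text
-0.01 [[197.1, 277.3], [351.7, 277.1]]
0 [[202.2, 266.1], [346.8, 266.0]]
0.005 [[204.5, 261.0], [344.6, 260.9]]
0.008 [[205.8, 258.1], [343.3, 258.0]]
0.011 [[207.1, 255.4], [342.1, 255.2]]
```

Request:
apply_moves(plan="0.03 -0.02 0 0 0 0 0; 0 0 0 0 0 0 0; 0 0 0 0 0 0 0; 0 0 0 0 0 0 0; 0 0 0 0 0 0 0")

```text
time_s: 13.75
eef_pos: [0.6229, 0.0413, 0.1461]
eef_rot: [-0.707, 0.707, 0.002, 0.001]
wrist_force: [-0.6, 0.9, 5.4]
opening: 0.502
```

Run:
```python
from h import *
need([0.62,0.041,0.142],0.0); o=ctrl.get_obs(); print(o["wrist_force"],o["opening"])
save("w11",ctrl.camera("wrist"))
c=ctrl.get_calibration("wrist");P,R=Rt()
for yt in (-0.01,0,0.005,0.008,0.011):
  print(yt,proj(c,[P+R.apply([s*0.022,yt,0.011]) for s in(-1,1)]).round(1).tolist())
```

```text
pos [0.6229 0.0413 0.1461] jaw 0.1 tilt 0.3
shift(units) [-0.06  0.08 -0.01] turn(units) [0.   0.02 0.04]
[-0.59437312  0.92081169  5.39787492] 0.5020989374912123
-0.01 [[221.0, 277.3], [327.7, 277.2]]
0 [[224.5, 266.1], [324.4, 266.0]]
0.005 [[226.2, 261.0], [322.9, 260.9]]
0.008 [[227.1, 258.1], [322.0, 258.0]]
0.011 [[228.0, 255.3], [321.2, 255.2]]
```

View pics/w11.png

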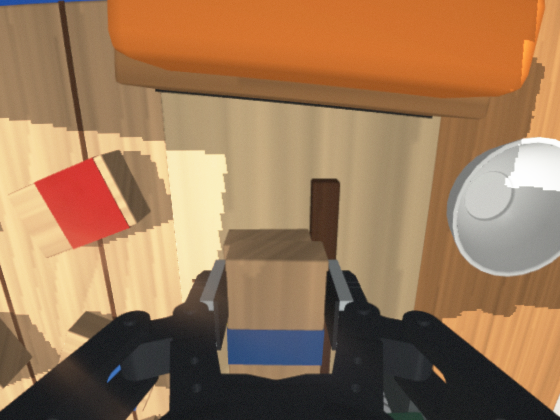

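The grip is shallow, with the tips about 11 mm over the length. I'll reopen, lower a little and regrip.

Request:
apply_moves(plan="0 0 0 0 0 0 0.65; 0 0 0 0 0 0 0.65; 0 0.06 0 0 0 0 0.62; 0 0 0 0 0 0 0.62; 0 0 0 0 0 0 0.62")

```text
time_s: 14.3
eef_pos: [0.6206, 0.0415, 0.1397]
eef_rot: [0.707, -0.707, -0.0, 0.001]
wrist_force: [0.2, -0.2, 1.2]
opening: 0.624
```

Run:
```python
from h import *
need([0.62,0.041,0.137],0.0); o=ctrl.get_obs(); print(o["wrist_force"],o["opening"])
```

```text
pos [0.6206 0.0415 0.1397] jaw 0.1 tilt 0.05
shift(units) [-0.01  0.05 -0.01] turn(units) [-0.    0.01 -0.01]
[ 0.18447871 -0.23637217  1.18446266] 0.624154950485105
```

Request:
apply_moves(plan="0 0.06 0 0 0 0 0.62; 0 0 0 0 0 0 0; 0 0 0 0 0 0 0; 0 0 0 0 0 0 0; 0 0 0 0 0 0 0")

```text
time_s: 14.8
eef_pos: [0.6193, 0.0415, 0.1369]
eef_rot: [-0.707, 0.707, -0.001, -0.002]
wrist_force: [-6.3, 0.1, 4.8]
opening: 0.5
```

Run:
```python
from h import *
need([0.58,0.041,0.137],0.0); o=ctrl.get_obs(); print(o["wrist_force"],o["torque"],o["opening"])
save("w12",ctrl.camera("wrist"))
```

```text
pos [0.6193 0.0415 0.1369] jaw 0.12 tilt 0.22
shift(units) [-0.79  0.   -0.01] turn(units) [ 0.    0.02 -0.03]
[-6.25208791  0.10012248  4.82161612] [-0.08898413  1.03494626  0.06736201] 0.49963930585107574
```

View pics/w12.png

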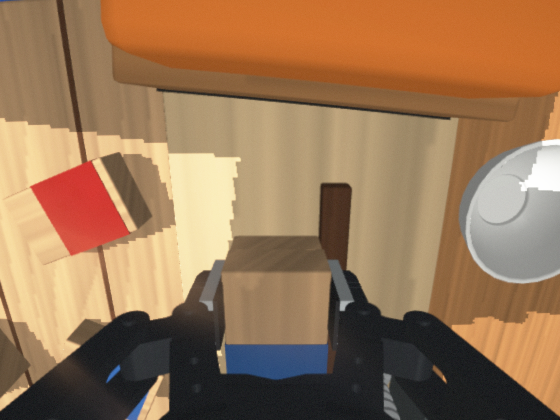

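Request:
apply_moves(plan="0 -0.05 0 0 0 0 0; -0.15 0 0 0 0 0 0; -0.2 0 0 0 0 0 0; -0.2 0 0 0 0 0 0; -0.2 0 0 0 0 0 0")

```text
time_s: 15.35
eef_pos: [0.5823, 0.0415, 0.1395]
eef_rot: [0.707, -0.707, -0.001, 0.001]
wrist_force: [-0.1, -0.5, -1.2]
opening: 0.506
```

Request:
apply_moves(plan="-0.2 0 0 0 0 0 0; -0.15 0 0 0 0 0 0; 0 0 0 0 0 0 0; 0 0 0 0 0 0 0; 0 0 0 0 0 0 0")

```text
time_s: 15.85
eef_pos: [0.5664, 0.0412, 0.1399]
eef_rot: [-0.707, 0.707, 0.001, -0.0]
wrist_force: [-0.7, -0.4, -2.5]
opening: 0.501
```

Run:
```python
from h import *
need([0.56,0.041,0.25],0.0); o=ctrl.get_obs(); print(o["wrist_force"],o["torque"],o["opening"])
save("w13",ctrl.camera("wrist"))
save("top13",cv2.resize(ctrl.camera("top")[150:290,150:425],None,fx=2.9,fy=2.9,interpolation=cv2.INTER_CUBIC))
save("scene13",cv2.resize(ctrl.camera("scene")[170:300,200:350],None,fx=4,fy=4,interpolation=cv2.INTER_CUBIC))
```

```text
pos [0.5664 0.0412 0.1399] jaw 0.1 tilt 0.04
shift(units) [-0.13 -2.2  -0.  ] turn(units) [0.   0.01 0.01]
[-0.66513794 -0.41032004 -2.47081669] [ 0.08683737 -0.02687802  0.00865378] 0.5014775442505112
```

View pics/w13.png

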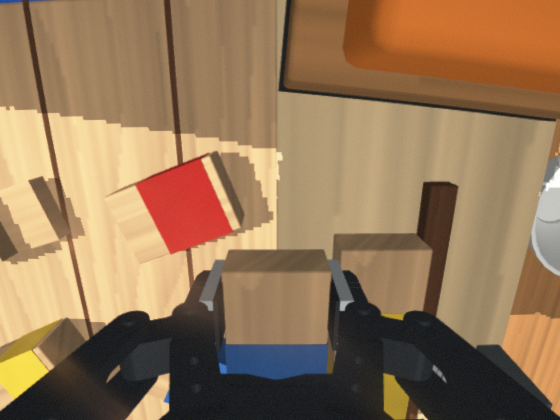

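View pics/scene13.png

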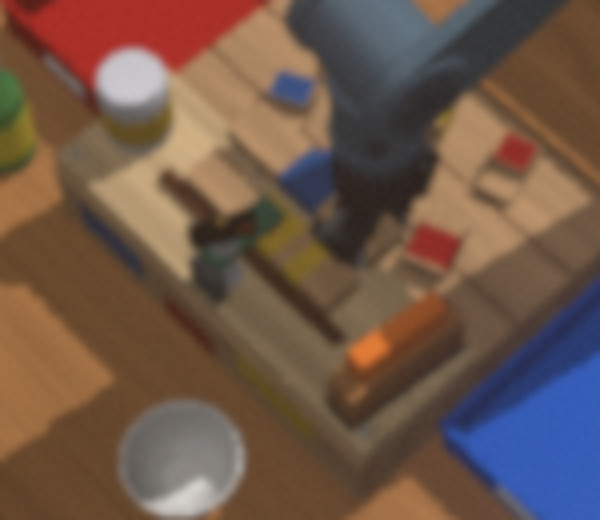

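b is 54 mm out and a (yellow bands) stayed at the fence. I lift b and measure the blue tray.

Request:
apply_moves(plan="0 -0.4 0 0 0 0 0; 0 -0.6 0 0 0 0 0; 0 -0.7 0 0 0 0 0; 0 -0.7 0 0 0 0 0; 0 0 0 0 0 0 0")

```text
time_s: 16.5
eef_pos: [0.5691, 0.041, 0.2657]
eef_rot: [-0.707, 0.708, 0.004, 0.003]
wrist_force: [0.5, -0.0, -1.0]
opening: 0.5
```

Run:
```python
from h import *
need([0.56,0.041,0.25],0.0); o=ctrl.get_obs(); print(o["wrist_force"],o["torque"],o["opening"])
save("w14",ctrl.camera("wrist"))
im=ctrl.camera("top");save("top14",cv2.resize(im[180:290,150:300],None,fx=5,fy=5,interpolation=cv2.INTER_CUBIC))
```

```text
pos [0.5691 0.041  0.2657] jaw 0.11 tilt 0.6
shift(units) [-0.19  0.31  0.  ] turn(units) [0.01 0.02 0.09]
[ 0.46695029 -0.0356492  -1.00282523] [ 0.08327239 -0.11008256  0.01092953] 0.4996574843197691
```

View pics/w14.png

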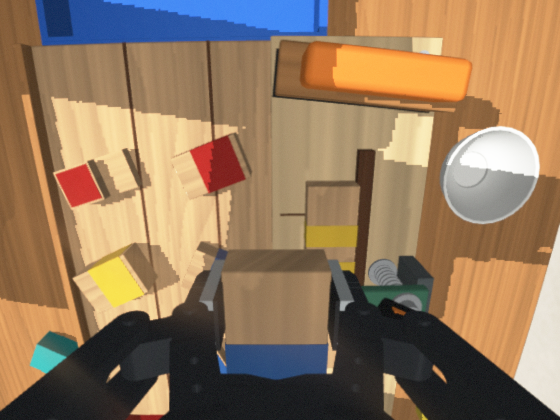

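View pics/top14.png

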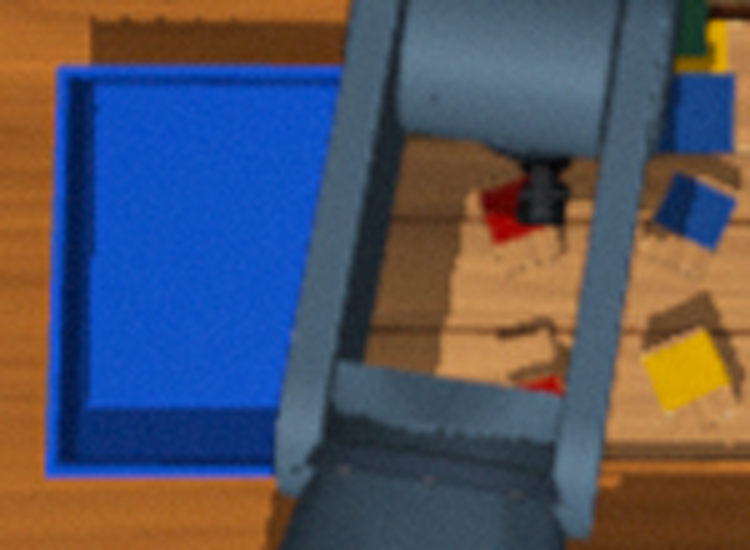

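Run:
```python
from h import *
c=ctrl.get_calibration("top")
print(unproj(c,[[161.6,193.2],[159.4,275.2],[221.7,193.1],[221.7,274.8]],0.05).round(4))
```

```text
[[0.6173 0.3827 0.05  ]
 [0.3414 0.3803 0.05  ]
 [0.6201 0.1788 0.05  ]
 [0.3445 0.1725 0.05  ]]
```

Request:
apply_moves(plan="-0.1 0 0.5 0 0 0 0; -0.1 0 0.7 0 0 0 0; -0.1 0 0.7 0 0 0 0; -0.1 0 0.7 0 0 0 0; 0 0 0.7 0 0 0 0")

```text
time_s: 17.1
eef_pos: [0.5439, 0.2074, 0.2571]
eef_rot: [-0.707, 0.707, -0.001, -0.002]
wrist_force: [0.3, 0.7, -1.3]
opening: 0.501
```

Request:
apply_moves(plan="0 0 0.7 0 0 0 0; 0 0 0.7 0 0 0 0; 0 0 0.5 0 0 0 0; 0 0 0.3 0 0.3 0 0; 0 0 0 0 0.7 0 0")

```text
time_s: 17.6
eef_pos: [0.5439, 0.3182, 0.2566]
eef_rot: [-0.706, 0.706, -0.043, 0.04]
wrist_force: [-1.1, -0.5, -1.7]
opening: 0.505
```

Request:
apply_moves(plan="0 0 0 0 0.9 0 0; 0 0 0 0 0.9 0 0; 0 0 0 0 0.9 0 0; 0 0 0 0 0.9 0 0; 0 0 0 0 0.9 0 0")

```text
time_s: 18.1
eef_pos: [0.5445, 0.3159, 0.2568]
eef_rot: [-0.668, 0.67, -0.231, 0.229]
wrist_force: [0.1, -0.2, -1.5]
opening: 0.501
```

Request:
apply_moves(plan="0 0 0 0 0.9 0 0; 0 0 0 0 0.9 0 0; 0 0 0 0 0.9 0 0; 0 0 0 0 0.9 0 0; 0 0 0 0 0.9 0 0")

```text
time_s: 18.6
eef_pos: [0.5445, 0.3159, 0.2568]
eef_rot: [-0.582, 0.584, -0.401, 0.399]
wrist_force: [-0.1, 0.5, -1.9]
opening: 0.506
```

Request:
apply_moves(plan="0 0 0 0 0.9 0 0; 0 0 0 0 0.9 0 0; 0 0 0 0 0.9 0 0; 0 0 0 0 0.4 0 0; 0 0 0 0 0 0 0")

```text
time_s: 19.1
eef_pos: [0.5446, 0.3159, 0.2571]
eef_rot: [-0.499, 0.501, -0.5, 0.499]
wrist_force: [-0.3, -0.1, -2.2]
opening: 0.499
```

Run:
```python
from h import *
need([0.553,0.318,0.06],np.radians(-90)); o=ctrl.get_obs(); print(o["wrist_force"],o["torque"],o["opening"],o["q"].round(2))
save("w15",ctrl.camera("wrist"))
im=ctrl.camera("scene");save("scene15",cv2.resize(im[130:350,220:470],None,fx=3,fy=3,interpolation=cv2.INTER_CUBIC))
```

```text
pos [0.5446 0.3159 0.2571] jaw -89.98 tilt 0.22
shift(units) [-0.05  3.94  0.18] turn(units) [0.03 0.   0.01]
[-0.27525985 -0.08685917 -2.21718263] [ 0.05935925 -0.13307677 -0.06255547] 0.49901127038626547 [ 0.34  0.29  1.44 -0.    1.41  1.91]
```

View pics/w15.png

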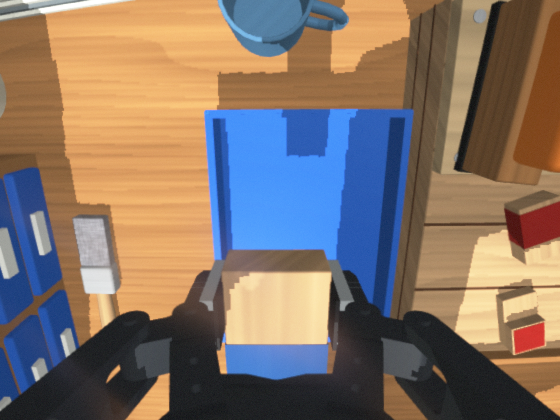

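View pics/scene15.png

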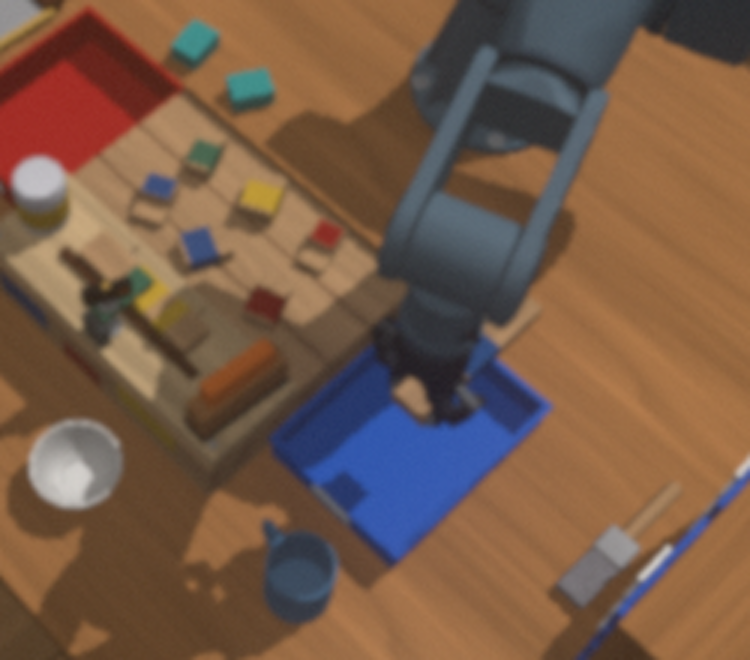

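The bar is held level over the tray. The tray's rim corners are at (207,111) and (411,110).

Run:
```python
from h import *
c=ctrl.get_calibration("wrist")
print(unproj(c,[[207,111],[411,110]],0.05).round(4))
```

```text
[[0.6181 0.3848 0.05  ]
 [0.6198 0.1828 0.05  ]]
```

Request:
apply_moves(plan="-0.08 0.6 0.22 0 0 0 0; 0 0.8 0 0 0 0 0; 0 0.8 0 0 0 0 0; 0 0.8 0 0 0 0 0; 0 0.6 0 0 0 0 0")

```text
time_s: 19.7
eef_pos: [0.5547, 0.3196, 0.076]
eef_rot: [-0.499, 0.502, -0.5, 0.499]
wrist_force: [-0.1, -0.3, -2.0]
opening: 0.502
```

Request:
apply_moves(plan="0 0.3 0 0 0 0 0; 0 0.3 0 0 0 0 0; 0 0.2 0 0 0 0 0; 0 0.1 0 0 0 0 0; 0 0 0 0 0 0 0")

```text
time_s: 20.2
eef_pos: [0.5567, 0.3204, 0.0348]
eef_rot: [0.5, -0.5, 0.5, -0.5]
wrist_force: [-0.0, -0.6, -2.0]
opening: 0.503
```

Run:
```python
from h import *
need([0.556,0.320,0.0125],np.radians(-90)); o=ctrl.get_obs(); print(o["wrist_force"],o["torque"],o["opening"])
save("w16",ctrl.camera("wrist"))
```

```text
pos [0.5567 0.3204 0.0348] jaw -89.96 tilt 0.02
shift(units) [ 0.01  0.45 -0.01] turn(units) [-0.    0.01 -0.  ]
[-0.03710321 -0.57587593 -2.02410438] [-0.05528488 -0.13054288 -0.02386296] 0.5033498965450575
```

View pics/w16.png

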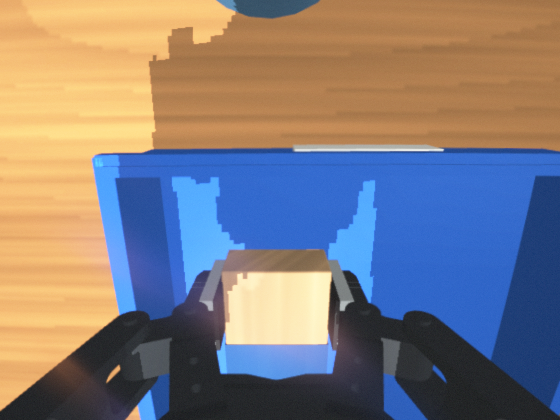

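Request:
apply_moves(plan="0 0.15 0 0 0 0 0; 0 0.12 0 0 0 0 0; 0 0.08 0 0 0 0 0; 0 0.05 0 0 0 0 0; 0 0 0 0 0 0 0")

```text
time_s: 20.75
eef_pos: [0.5561, 0.3202, 0.014]
eef_rot: [-0.5, 0.5, -0.5, 0.5]
wrist_force: [0.7, 0.5, -1.4]
opening: 0.5
```

Run:
```python
from h import *
need([0.556,0.320,0.0125],np.radians(-90)); o=ctrl.get_obs(); print(o["wrist_force"],o["torque"],o["opening"])
```

```text
pos [0.5561 0.3202 0.014 ] jaw -89.96 tilt 0.06
shift(units) [ 0.    0.03 -0.  ] turn(units) [0.01 0.01 0.  ]
[ 0.69158769  0.50862577 -1.38422811] [ 0.03991733 -0.17692829  0.03492152] 0.49980301209614614
```

Request:
apply_moves(plan="0 0.03 0 0 0 0 0; 0 0.03 0 0 0 0 0; 0 0 0 0 0 0 0; 0 0 0 0 0 0 0.3; 0 0 0 0 0 0 0.6")

```text
time_s: 21.25
eef_pos: [0.557, 0.3206, 0.0126]
eef_rot: [0.501, -0.5, 0.5, -0.5]
wrist_force: [1.0, -0.2, 0.6]
opening: 0.596
```

Request:
apply_moves(plan="0 0 0 0 0 0 0.6; 0 0 0 0 0 0 0.6; 0 -0.3 0 0 0 0 0.6; 0 -0.8 0 0 0 0 0.6; 0 -0.8 0 0 0 0 0.8")

```text
time_s: 21.75
eef_pos: [0.5557, 0.32, 0.1075]
eef_rot: [-0.499, 0.501, -0.5, 0.5]
wrist_force: [0.6, 0.6, 0.4]
opening: 0.753
```

Run:
```python
from h import *
need([0.556,0.320,0.26],np.radians(0)); o=ctrl.get_obs(); print(o["wrist_force"],o["torque"],o["opening"])
save("w17",ctrl.camera("wrist"))
```

```text
pos [0.5557 0.32   0.1075] jaw -89.97 tilt 0.12
shift(units) [ 0.   -3.05  0.  ] turn(units) [ 2.000e-02 -1.309e+01 -1.000e-02]
[0.64244585 0.61430137 0.35277282] [ 0.05618271 -0.00413461  0.01303179] 0.7534618211566012
```

View pics/w17.png

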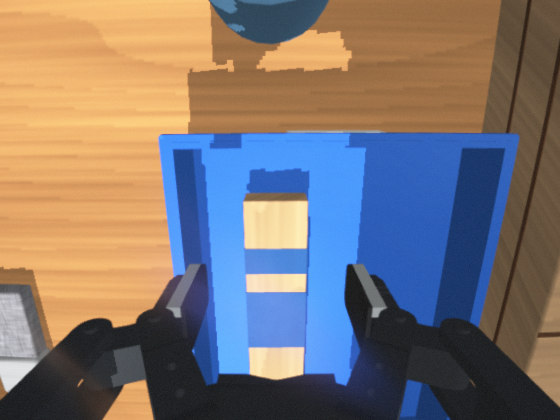

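b lies flat in the tray. I go back for a.

Request:
apply_moves(plan="0 -0.8 0 0 -0.6 0 0.8; 0 -0.8 0 0 -1 0 0.8; 0 -0.8 0 0 -1 0 0.8; 0 -0.6 0 0 -1 0 0.8; 0 0 0 0 -1 0 0.8")

```text
time_s: 22.3
eef_pos: [0.5591, 0.3214, 0.2643]
eef_rot: [0.621, -0.615, 0.34, -0.346]
wrist_force: [1.5, 0.3, -0.4]
opening: 0.797
```

Request:
apply_moves(plan="0 0 0 0 -1 0 0.8; 0 0 0 0 -1 0 0.8; 0 0 0 0 -1 0 0.8; 0 0 0 0 -1 0 0.8; 0 0 0 0 -1 0 0.8")

```text
time_s: 22.8
eef_pos: [0.5564, 0.3203, 0.2575]
eef_rot: [0.692, -0.692, 0.145, -0.145]
wrist_force: [-0.2, 0.3, 0.2]
opening: 0.802
```

Request:
apply_moves(plan="0 0 0 0 -1 0 0.8; 0 0 0 0 -1 0 0.8; 0 0 0 0 -1 0 0.8; 0 0 0 0 -0.5 0 0.8; 0.3 0 -0.8 0 0 0 0.8")

```text
time_s: 23.3
eef_pos: [0.57, 0.2838, 0.2576]
eef_rot: [0.708, -0.706, -0.003, 0.003]
wrist_force: [0.0, 0.1, 0.1]
opening: 0.796
```

Request:
apply_moves(plan="0.3 0 -0.9 0 0 0 0.8; 0.3 0 -0.9 0 0 0 0.8; 0.3 0 -0.9 0 0 0 0.8; 0.1 0 -0.9 0 0 0 0.8; 0 0 -0.9 0 0 0 0.8")

```text
time_s: 23.8
eef_pos: [0.6223, 0.0534, 0.2575]
eef_rot: [-0.707, 0.707, 0.001, -0.0]
wrist_force: [-0.2, 0.2, -0.6]
opening: 0.795
```

Request:
apply_moves(plan="0 0 -0.3 0 0 0 0.8; 0 0 0 0 0 0 0.8; 0 0 0 0 0 0 0.8; 0 0 0 0 0 0 0.8; 0 0 0 0 0 0 0.8")

```text
time_s: 24.3
eef_pos: [0.6218, 0.0422, 0.2568]
eef_rot: [0.707, -0.707, -0.001, 0.001]
wrist_force: [-0.3, 0.4, -0.4]
opening: 0.799
```

Run:
```python
from h import *
need([0.6205,0.041,0.135],np.radians(0)); o=ctrl.get_obs(); print(o["opening"])
save("w18",ctrl.camera("wrist"))
```

```text
pos [0.6218 0.0422 0.2568] jaw 0.23 tilt 0.02
shift(units) [-0.03  2.44 -0.02] turn(units) [-0.    0.03  0.  ]
0.7988149882062417
```

View pics/w18.png

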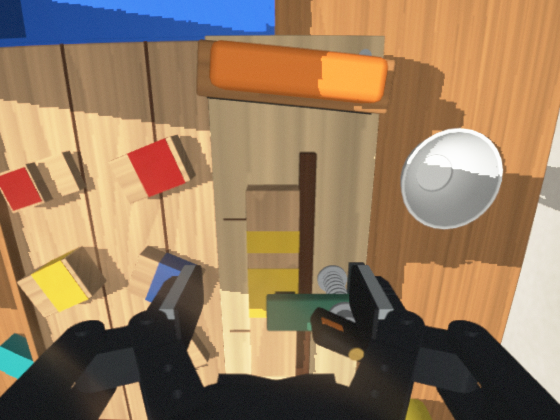

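Request:
apply_moves(plan="-0.03 0.8 -0.02 0 0 0 0.75; 0 0.8 0 0 0 0 0.7; 0 0.6 0 0 0 0 0.65; 0 0.3 0 0 0 0 0.65; 0 0 0 0 0 0 0.65")

```text
time_s: 24.85
eef_pos: [0.6188, 0.0402, 0.1292]
eef_rot: [0.707, -0.707, 0.001, 0.003]
wrist_force: [-0.8, 0.9, -0.3]
opening: 0.646
```

Run:
```python
from h import *
need([0.6205,0.041,0.126],np.radians(0)); o=ctrl.get_obs(); print(o["opening"],o["wrist_force"])
save("w19",ctrl.camera("wrist"))
```

```text
pos [0.6188 0.0402 0.1292] jaw 0.15 tilt 0.27
shift(units) [0.03 0.06 0.02] turn(units) [-0.01  0.02 -0.04]
0.6457421109809793 [-0.76175953  0.86448747 -0.25620369]
```

View pics/w19.png

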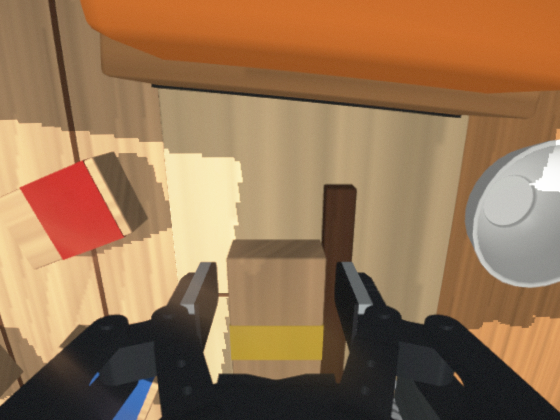

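Request:
apply_moves(plan="0.03 0.05 0.02 0 0 0 0.62; 0 0 0 0 0 0 0; 0 0 0 0 0 0 0; 0 0 0 0 0 0 0; 0 0 0 0 0 0 0")

```text
time_s: 25.4
eef_pos: [0.6193, 0.0407, 0.1315]
eef_rot: [-0.707, 0.707, -0.001, -0.003]
wrist_force: [-17.0, -0.2, 13.5]
opening: 0.494
```

Run:
```python
from h import *
need([0.6205,0.041,0.126],np.radians(0)); o=ctrl.get_obs(); print(o["opening"],o["wrist_force"],o["torque"])
save("w20",ctrl.camera("wrist"))
```

```text
pos [0.6193 0.0407 0.1315] jaw 0.15 tilt 0.36
shift(units) [0.02 0.11 0.01] turn(units) [ 0.    0.02 -0.05]
0.4936129413752375 [-16.95070141  -0.17199036  13.54547521] [-0.06526191  3.26081189  0.07957535]
```

View pics/w20.png

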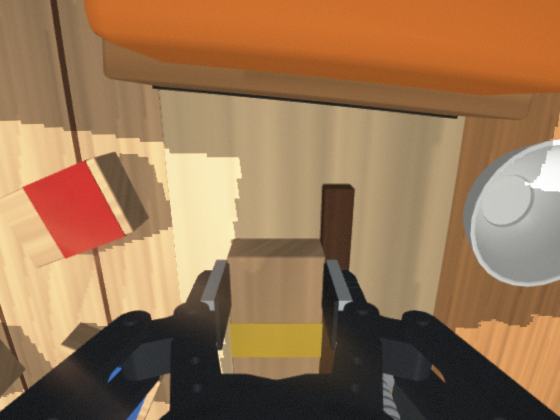

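Request:
apply_moves(plan="0 0 0 0 0 0 0.58; 0 0 0 0 0 0 0.58; -0.02 0 0 0 0 0 0.56; 0 0 0 0 0 0 0.56; 0 0 0 0 0 0 0.56")

```text
time_s: 25.95
eef_pos: [0.6211, 0.0405, 0.1304]
eef_rot: [-0.707, 0.707, 0.001, -0.001]
wrist_force: [-5.2, -0.0, 3.7]
opening: 0.56
```

Run:
```python
from h import *
need([0.6185,0.041,0.126],np.radians(0)); o=ctrl.get_obs(); print(o["opening"],o["wrist_force"],o["torque"])
save("w21",ctrl.camera("wrist"))
```

```text
pos [0.6211 0.0405 0.1304] jaw 0.11 tilt 0.03
shift(units) [-0.05  0.09  0.01] turn(units) [0.   0.02 0.  ]
0.5596448400322855 [-5.18434872 -0.02866494  3.67164597] [0.02781087 0.9388184  0.05459229]
```

View pics/w21.png

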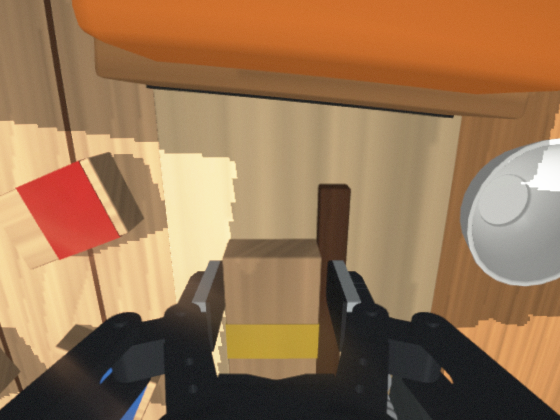

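Request:
apply_moves(plan="-0.08 0 0 0 0 0 0.58; 0 0 0 0 0 0 0.58; 0 0 0 0 0 0 0.58; 0 0 0 0 0 0 0.58; 0 0 0 0 0 0 0.58")

```text
time_s: 26.5
eef_pos: [0.6171, 0.0404, 0.1292]
eef_rot: [-0.707, 0.707, 0.001, -0.0]
wrist_force: [-0.1, -0.1, -0.1]
opening: 0.582
```

Run:
```python
from h import *
need([0.6185,0.041,0.126],np.radians(0)); o=ctrl.get_obs(); print(o["opening"],o["wrist_force"],o["torque"])
save("w22",ctrl.camera("wrist"))
```

```text
pos [0.6171 0.0404 0.1292] jaw 0.1 tilt 0.02
shift(units) [0.03 0.06 0.01] turn(units) [0.   0.01 0.  ]
0.5823656821174713 [-0.05278345 -0.08748149 -0.05252001] [ 0.00420363  0.0006496  -0.00575827]
```

View pics/w22.png

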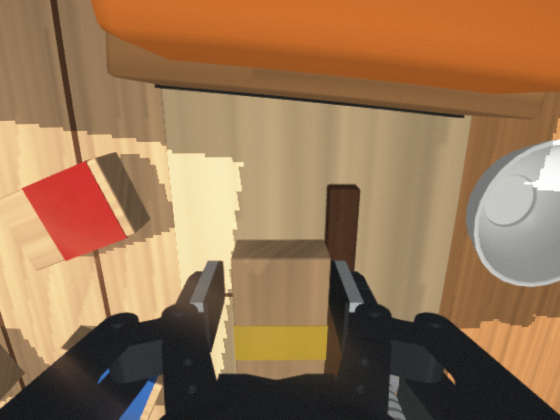

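Request:
apply_moves(plan="0.03 0.06 0 0 0 0 0.58; 0 0 0 0 0 0 0.54; 0 0 0 0 0 0 0.54; 0 0 0 0 0 0 0.5; 0 0 0 0 0 0 0")

```text
time_s: 27.05
eef_pos: [0.6192, 0.0403, 0.1273]
eef_rot: [-0.707, 0.707, 0.001, -0.0]
wrist_force: [-0.5, -0.1, 6.7]
opening: 0.493
```

Request:
apply_moves(plan="0 0 0 0 0 0 0; 0 0 0 0 0 0 0; 0 0 0 0 0 0 0; 0 0 0 0 0 0 0; 0 0 0 0 0 0 0")

```text
time_s: 27.55
eef_pos: [0.6191, 0.0403, 0.1273]
eef_rot: [-0.707, 0.707, 0.001, -0.0]
wrist_force: [0.3, 0.1, 6.9]
opening: 0.497
```

Run:
```python
from h import *
need([0.6185,0.041,0.126],np.radians(0)); o=ctrl.get_obs(); print(o["opening"],o["wrist_force"],o["torque"])
save("w23",ctrl.camera("wrist"))
```

```text
pos [0.6191 0.0403 0.1273] jaw 0.1 tilt 0.11
shift(units) [-0.01  0.03  0.01] turn(units) [0.   0.02 0.02]
0.4973661269001661 [0.25428671 0.1060577  6.91484164] [-0.04107349 -0.16930175  0.04081343]
```

View pics/w23.png

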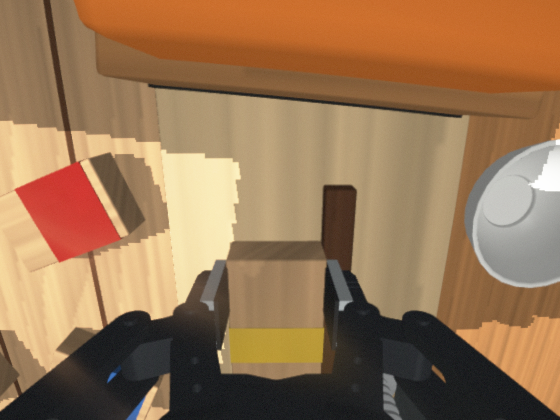

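Request:
apply_moves(plan="0 -0.05 0 0 0 0 0; -0.15 0 0 0 0 0 0; -0.2 0 0 0 0 0 0; -0.2 0 0 0 0 0 0; -0.2 0 0 0 0 0 0")

```text
time_s: 28.1
eef_pos: [0.5794, 0.0405, 0.1282]
eef_rot: [0.707, -0.707, -0.0, 0.001]
wrist_force: [-0.2, 0.3, -0.8]
opening: 0.496
```

Request:
apply_moves(plan="-0.2 0 0 0 0 0 0; -0.15 0 0 0 0 0 0; 0 0 0 0 0 0 0; 0 -0.2 0 0 0 0 0; 0 -0.4 0 0 0 0 0")

```text
time_s: 28.6
eef_pos: [0.5626, 0.0404, 0.1581]
eef_rot: [0.707, -0.707, 0.0, 0.002]
wrist_force: [0.5, 0.1, -1.4]
opening: 0.496
```

Run:
```python
from h import *
need([0.56,0.041,0.26],np.radians(0)); o=ctrl.get_obs(); print(o["opening"],o["wrist_force"],o["torque"])
save("w24",ctrl.camera("wrist"))
```

```text
pos [0.5626 0.0404 0.1581] jaw 0.09 tilt 0.16
shift(units) [-0.06 -2.04  0.01] turn(units) [-0.    0.01 -0.02]
0.4964947941826832 [ 0.53431585  0.10526817 -1.39586722] [ 0.1317553  -0.00936986 -0.00657014]
```

View pics/w24.png

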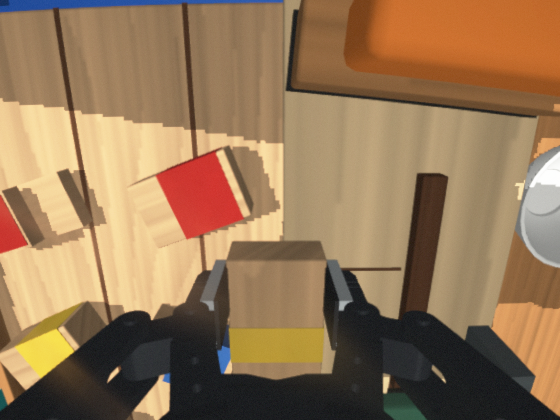

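Request:
apply_moves(plan="0 -0.6 0 0 0 0 0; 0 -0.7 0 0 0 0 0; -0.06 -0.7 0.2 0 0 0 0; -0.07 0 0.5 0 0 0 0; 0 0 0.7 0 0 0 0")

```text
time_s: 29.15
eef_pos: [0.5582, 0.1099, 0.2612]
eef_rot: [-0.707, 0.707, 0.001, 0.002]
wrist_force: [0.2, 0.1, -1.8]
opening: 0.495
```

Request:
apply_moves(plan="0 0 0.7 0 0 0 0; 0 0 0.7 0 0 0 0; 0 0 0.7 0 0 0 0; 0 0 0.5 0 0.3 0 0; 0 0 0 0 0.7 0 0")

```text
time_s: 29.65
eef_pos: [0.5565, 0.2437, 0.259]
eef_rot: [0.706, -0.705, 0.041, -0.042]
wrist_force: [-0.0, -1.4, -1.5]
opening: 0.494
```

Request:
apply_moves(plan="0 0 0 0 0.9 0 0; 0 0 0 0 0.9 0 0; 0 0 0 0 0.9 0 0; 0 0 0 0 0.9 0 0; 0 0 0 0 0.9 0 0")

```text
time_s: 30.15
eef_pos: [0.5572, 0.2404, 0.2591]
eef_rot: [0.669, -0.668, 0.23, -0.23]
wrist_force: [-0.2, -0.0, -1.3]
opening: 0.493
```

Request:
apply_moves(plan="0 0 0 0 0.9 0 0; 0 0 0 0 0.9 0 0; 0 0 0 0 0.9 0 0; 0 0 0 0 0.9 0 0; 0 0 0 0 0.9 0 0")

```text
time_s: 30.65
eef_pos: [0.5572, 0.2404, 0.2591]
eef_rot: [0.583, -0.583, 0.4, -0.4]
wrist_force: [0.1, 0.5, -1.9]
opening: 0.499
```

Request:
apply_moves(plan="0 0 0 0 0.9 0 0; 0 0 0 0 0.9 0 0; 0 0 0 0 0.9 0 0; 0 0 0 0 0.4 0 0; 0 0 0 0 0 0 0")

```text
time_s: 31.15
eef_pos: [0.5571, 0.2404, 0.2591]
eef_rot: [0.5, -0.5, 0.5, -0.5]
wrist_force: [0.1, 0.4, -1.7]
opening: 0.498
```

Run:
```python
from h import *
need([0.556,0.24,0.015],np.radians(-90)); o=ctrl.get_obs(); print(o["opening"],o["wrist_force"],o["torque"])
save("w25",ctrl.camera("wrist"))
```

```text
pos [0.5571 0.2404 0.2591] jaw -89.98 tilt 0.07
shift(units) [ 0.01  4.88 -0.03] turn(units) [-0.01  0.   -0.  ]
0.4981501437131322 [ 0.0841968   0.44968257 -1.68155854] [ 0.04490732 -0.05113851 -0.03014744]
```

View pics/w25.png

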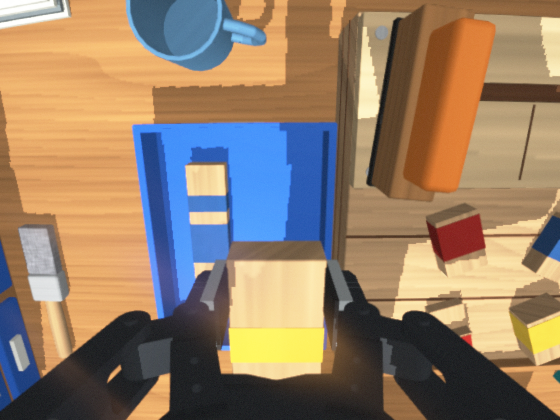

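Request:
apply_moves(plan="0 0.7 0 0 0 0 0; 0 0.9 0 0 0 0 0; 0 0.9 0 0 0 0 0; 0 0.9 0 0 0 0 0; 0 0.6 0 0 0 0 0")

```text
time_s: 31.7
eef_pos: [0.5551, 0.2399, 0.0554]
eef_rot: [-0.5, 0.501, -0.5, 0.499]
wrist_force: [-0.9, 0.2, -1.0]
opening: 0.497
```

Request:
apply_moves(plan="0 0.3 0 0 0 0 0; 0 0.15 0 0 0 0 0; 0 0.1 0 0 0 0 0; 0 0 0 0 0 0 0; 0 0 0 0 0 0 0")

```text
time_s: 32.2
eef_pos: [0.5578, 0.2406, 0.0328]
eef_rot: [0.501, -0.499, 0.499, -0.5]
wrist_force: [0.4, 0.3, -0.9]
opening: 0.494
```

Run:
```python
from h import *
need([0.556,0.24,0.0235],np.radians(-90)); o=ctrl.get_obs(); print(o["opening"],o["wrist_force"],o["torque"])
```

```text
pos [0.5578 0.2406 0.0328] jaw -89.95 tilt 0.16
shift(units) [ 0.01  0.19 -0.04] turn(units) [-0.02  0.01 -0.  ]
0.493871073896253 [ 0.38494766  0.28355964 -0.93900885] [ 0.01495108 -0.08886621  0.05730426]
```

Request:
apply_moves(plan="0 0.08 0 0 0 0 0; 0 0.06 0 0 0 0 0; 0 0.04 0 0 0 0 0; 0 0.02 0 0 0 0 0; 0 0 0 0 0 0 0")

```text
time_s: 32.7
eef_pos: [0.5568, 0.2404, 0.0232]
eef_rot: [-0.5, 0.5, -0.5, 0.5]
wrist_force: [-6.1, -2.8, 15.6]
opening: 0.496
```

Run:
```python
from h import *
need([0.556,0.24,0.0235],np.radians(-90)); o=ctrl.get_obs(); print(o["opening"],o["wrist_force"],o["torque"])
save("w26",ctrl.camera("wrist"))
```

```text
pos [0.5568 0.2404 0.0232] jaw -89.94 tilt 0.02
shift(units) [ 0.01 -0.01 -0.02] turn(units) [-0.    0.01  0.  ]
0.49612657195099213 [-6.0916338  -2.81054001 15.61688837] [-0.54248382  1.12463362 -0.04882021]
```

View pics/w26.png

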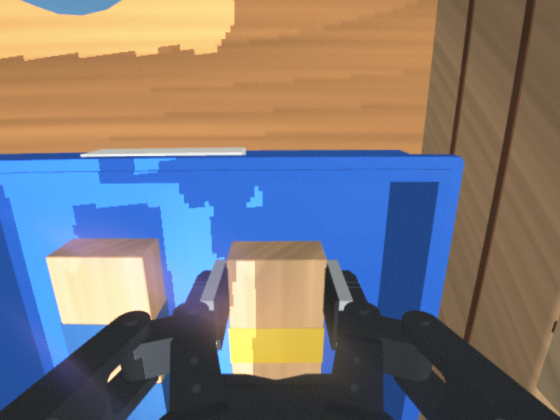

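Request:
apply_moves(plan="0 -0.05 0 0 0 0 0; 0 0 0 0 0 0 0.56; 0 0 0 0 0 0 0.6; 0 0 0 0 0 0 0.6; 0 -0.3 0 0 0 0 0.6")

```text
time_s: 33.25
eef_pos: [0.5546, 0.2398, 0.0367]
eef_rot: [-0.499, 0.502, -0.501, 0.499]
wrist_force: [-0.7, -0.0, -0.4]
opening: 0.599
```

Request:
apply_moves(plan="0 -0.6 0 0 0 0 0.6; 0 -0.9 0 0 0 0 0.6; 0 -0.9 0 0 0 0 0.7; 0 -0.9 0 0 0 0 0.8; 0 -0.9 0 0 0 0 0.8")

```text
time_s: 33.75
eef_pos: [0.5563, 0.2403, 0.2517]
eef_rot: [0.5, -0.5, 0.5, -0.5]
wrist_force: [0.2, -0.7, 0.8]
opening: 0.8
```

Run:
```python
from h import *
need([0.634,0.138,0.27],np.radians(-90)); 
save("w27",ctrl.camera("wrist"))
```

```text
pos [0.5563 0.2403 0.2517] jaw -89.96 tilt 0.06
shift(units) [ 2.05 -0.36  1.55] turn(units) [-0.01  0.01 -0.  ]
```

View pics/w27.png

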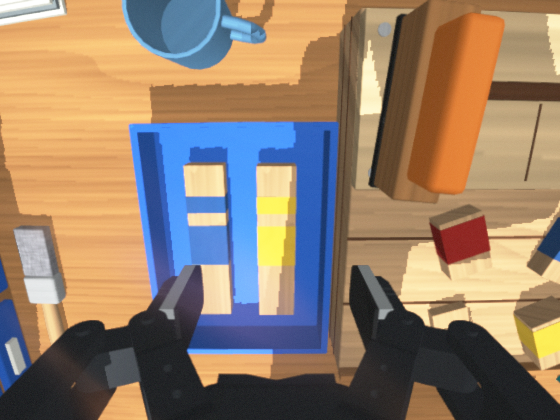

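Both lengths lie flat in the blue tray, blue-banded at (207,240) and yellow-banded at (276,240). Now the push block.

Request:
apply_moves(plan="0.6 -0.3 0.5 0 0 0 0.8; 0.7 0 0.5 0 0 0 0.8; 0.6 0 0.5 0 0.7 0 0.7; 0.14 0 0.05 0 0 0 0.6; 0 0 0 0 0 0 0.6")

```text
time_s: 34.3
eef_pos: [0.6338, 0.1368, 0.2638]
eef_rot: [0.478, -0.478, 0.521, -0.521]
wrist_force: [0.5, 0.4, -0.8]
opening: 0.6
```

Run:
```python
from h import *
need([0.634,0.138,0.181],np.radians(-94.8)); 
save("w28",ctrl.camera("wrist"))
im=ctrl.camera("top");save("top28",cv2.resize(im[150:290,200:420],None,fx=3.6,fy=3.6,interpolation=cv2.INTER_CUBIC))
```

```text
pos [0.6338 0.1368 0.2638] jaw -94.88 tilt 0.02
shift(units) [-0.03  1.66  0.  ] turn(units) [ 0.   -0.01 -0.  ]
```

View pics/w28.png

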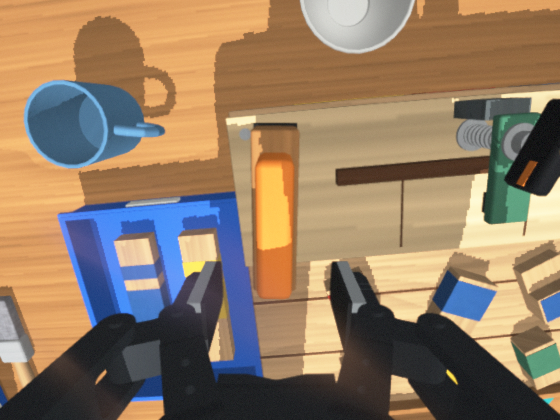

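View pics/top28.png

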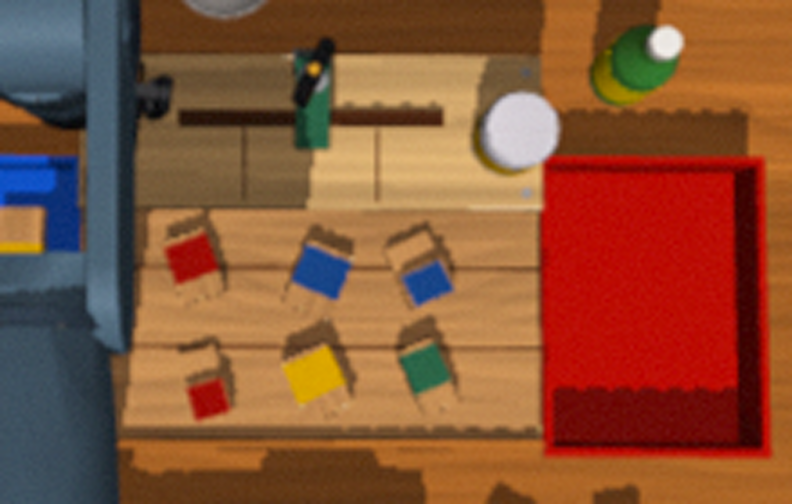

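Run:
```python
from h import *
c=ctrl.get_calibration("wrist")
h=unproj(c,[[257,160],[292,160],[255,293],[297,293]],0.202);print(h.round(4),h.mean(0).round(4))
c=ctrl.get_calibration("top")
f=lambda u,v:(200+u/3.6,150+v/3.6)
print("offcuts",unproj(c,[f(195,258),f(320,268),f(420,262),f(205,377),f(318,368),f(428,372)],0.115).round(3))
print("red tray",unproj(c,[f(545,157),f(763,157),f(545,455),f(769,455)],0.07).round(3))
print("panel -y end", unproj(c,[f(543,205)],0.108).round(3), unproj(c,[f(543,430)],0.09).round(3))
```

```text
[[0.6819 0.1465 0.202 ]
 [0.6802 0.1261 0.202 ]
 [0.5936 0.1569 0.202 ]
 [0.5913 0.1289 0.202 ]] [0.6368 0.1396 0.202 ]
offcuts [[ 0.521  0.063  0.115]
 [ 0.513 -0.049  0.115]
 [ 0.519 -0.139  0.115]
 [ 0.415  0.052  0.115]
 [ 0.424 -0.048  0.115]
 [ 0.422 -0.146  0.115]]
red tray [[ 0.621 -0.26   0.07 ]
 [ 0.623 -0.462  0.07 ]
 [ 0.346 -0.258  0.07 ]
 [ 0.348 -0.463  0.07 ]]
panel -y end [[ 0.572 -0.25   0.108]] [[ 0.37  -0.253  0.09 ]]
```

Request:
apply_moves(plan="-0.03 0.6 0.04 0 0 0 0.55; 0 0.7 0 0 0 0 0.5; 0 0.33 0 0 0 0 0.5; 0 0 0 0 0 0 0.5; 0 0 0 0 0 0 0.5")

```text
time_s: 34.9
eef_pos: [0.6358, 0.1403, 0.1831]
eef_rot: [-0.479, 0.479, -0.52, 0.52]
wrist_force: [0.2, -0.1, 0.9]
opening: 0.499
```

Run:
```python
from h import *
need([0.636,0.138,0.182],np.radians(-94.8)); 
save("w29",ctrl.camera("wrist"))
```

```text
pos [0.6358 0.1403 0.1831] jaw -94.71 tilt 0.04
shift(units) [0.04 0.02 0.01] turn(units) [-0.01  0.01 -0.  ]
```

View pics/w29.png

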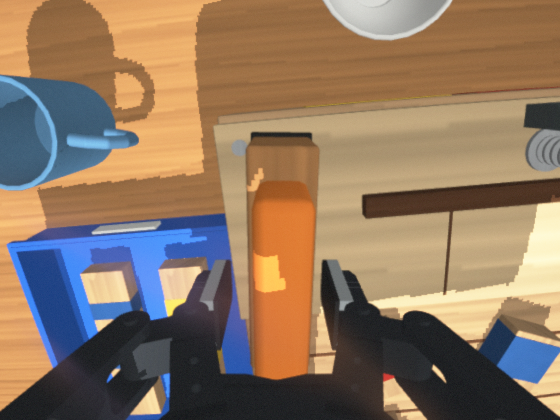

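Request:
apply_moves(plan="0.06 0.02 0 0 0 0 0.5; 0 0 0 0 0 0 0.4; 0 0 0 0 0 0 0.32; 0 0 0 0 0 0 0; 0 0 0 0 0 0 0")

```text
time_s: 35.45
eef_pos: [0.6359, 0.1368, 0.1821]
eef_rot: [-0.479, 0.478, -0.52, 0.521]
wrist_force: [-0.2, 1.6, 4.0]
opening: 0.27
```

Request:
apply_moves(plan="0 0 0 0 0 0 0; 0 0 0 0 0 0 0; 0 0 0 0 0 0 0; 0 0 0 0 0 0 0; 0 0 0 0 0 0 0")

```text
time_s: 35.95
eef_pos: [0.6359, 0.1368, 0.182]
eef_rot: [-0.479, 0.478, -0.52, 0.521]
wrist_force: [0.5, 1.5, 7.1]
opening: 0.272
```

Run:
```python
from h import *
need([0.636,0.138,0.182],np.radians(-94.8)); o=ctrl.get_obs(); print(o["opening"],o["wrist_force"],o["torque"],o["eef_pos"],o["eef_rot"])
save("w30",ctrl.camera("wrist"))
```

```text
pos [0.6359 0.1368 0.182 ] jaw -94.77 tilt 0.09
shift(units) [-0.02  0.   -0.  ] turn(units) [-0.01  0.   -0.  ]
0.2719748837804826 [0.45301504 1.47928927 7.08570136] [ 0.26746544  0.02134499 -0.05608529] [0.63593574 0.13679788 0.18204428] [-0.47925551  0.47824171 -0.52010591  0.52066195]
```

View pics/w30.png

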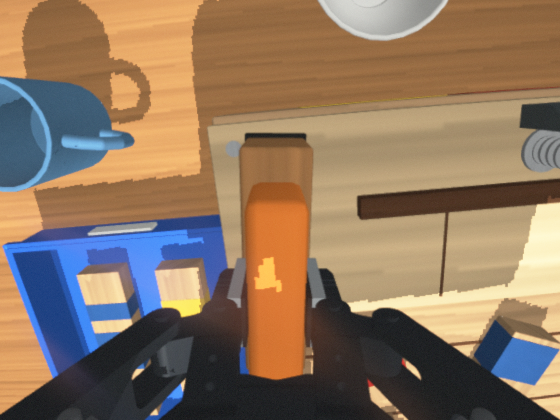

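Request:
apply_moves(plan="0 -0.4 0 0 0 0 0; 0 -0.6 0 0 0 0 0; 0 -0.4 -0.5 0 -0.35 0 0; 0 0 -0.8 0 -0.34 0 0; 0 0 -0.8 0 0 0 0")

```text
time_s: 36.5
eef_pos: [0.5291, 0.1399, 0.2505]
eef_rot: [-0.5, 0.5, -0.5, 0.5]
wrist_force: [-0.4, 0.1, -3.1]
opening: 0.275
```

Request:
apply_moves(plan="0 0 -0.8 0 0 0 0; 0 0 -0.8 0 0 0 0; 0 0 -0.46 0 0 0 0; 0 0 0 0 0 0 0; 0 0 0 0 0 0 0")

```text
time_s: 37.0
eef_pos: [0.4272, 0.1402, 0.2508]
eef_rot: [-0.5, 0.5, -0.5, 0.5]
wrist_force: [0.4, 0.3, -2.2]
opening: 0.273
```

Run:
```python
from h import *
need([0.428,0.136,0.166],np.radians(-90)); o=ctrl.get_obs(); print(o["opening"],o["wrist_force"],o["torque"])
save("w31",ctrl.camera("wrist"))
im=ctrl.camera("top");save("top31",cv2.resize(im[150:290,200:420],None,fx=3.6,fy=3.6,interpolation=cv2.INTER_CUBIC))
im=ctrl.camera("scene");save("scene31",cv2.resize(im[130:320,195:410],None,fx=3.5,fy=3.1,interpolation=cv2.INTER_CUBIC))
```

```text
pos [0.4272 0.1402 0.2508] jaw -90.03 tilt 0.03
shift(units) [0.08 1.7  0.02] turn(units) [ 0. -0.  0.]
0.27312820426171336 [ 0.40888671  0.33948518 -2.20837696] [-0.04820029 -0.02273401  0.01912719]
```

View pics/w31.png

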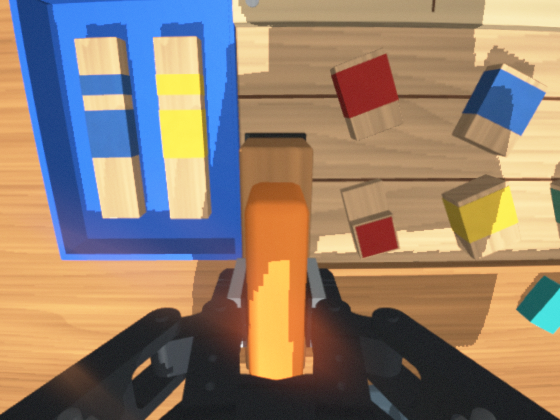

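View pics/scene31.png

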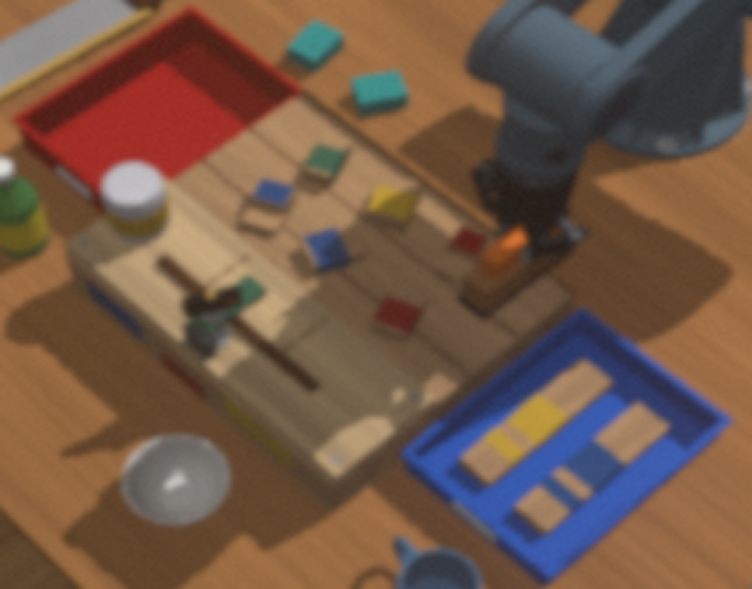

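Run:
```python
from h import *
im=cv2.imread("pics/w31.png");cv2.imwrite("pics/w31c.png",cv2.resize(im[160:290,300:560],None,fx=3,fy=3,interpolation=cv2.INTER_CUBIC))
c=ctrl.get_calibration("wrist")
print("strip",unproj(c,[[500,258],[500,265],[330,262]],0.104).round(4))
print("jig front",unproj(c,[[470,23],[300,25]],0.108).round(4))
print("near red",unproj(c,[[341,188],[380,180],[362,257],[400,246]],0.11).round(4))
```

```text
strip [[ 0.3707 -0.0716  0.104 ]
 [ 0.3633 -0.0732  0.104 ]
 [ 0.3679  0.0906  0.104 ]]
jig front [[ 0.5685 -0.0066  0.108 ]
 [ 0.5651  0.1225  0.108 ]]
near red [[0.4401 0.0857 0.11  ]
 [0.4471 0.0531 0.11  ]
 [0.3758 0.0628 0.11  ]
 [0.3865 0.0291 0.11  ]]
```

View pics/w31c.png

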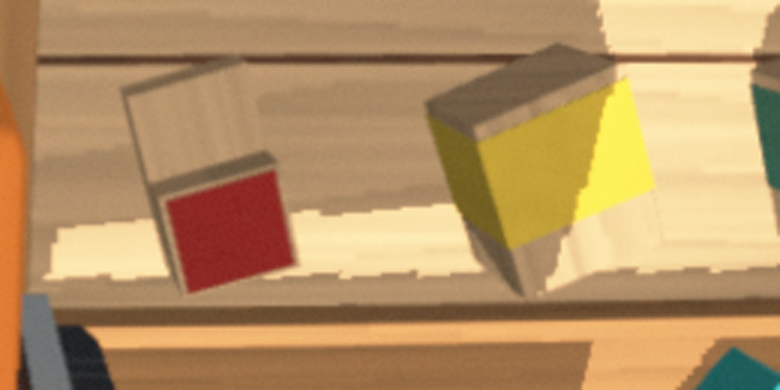

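Run:
```python
from h import *
c=ctrl.get_calibration("wrist")
print("strip top in/out",unproj(c,[[400,267],[400,274]],0.104).round(4), "inner bottom",unproj(c,[[400,261]],0.09).round(4))
P=[[0.368+0.002,0.136-0.018],[0.493,0.118]]
```

```text
strip top in/out [[0.3623 0.0241 0.104 ]
 [0.3549 0.0232 0.104 ]] inner bottom [[0.3615 0.019  0.09  ]]
```

Request:
apply_moves(plan="0.08 0.5 0.05 0 0 0 0; 0 0.6 0 0 0 0 0; 0 0.4 0 0 0 0 0; 0 0.2 0 0 0 0 0; 0 0 0 0 0 0 0")

```text
time_s: 37.65
eef_pos: [0.43, 0.1364, 0.1654]
eef_rot: [0.499, -0.5, 0.501, -0.5]
wrist_force: [0.8, 0.1, -3.2]
opening: 0.267
```

Run:
```python
from h import *
need([0.43,0.136,0.166],np.radians(-90)); o=ctrl.get_obs(); print(o["opening"],o["wrist_force"],o["torque"])
```

```text
pos [0.43   0.1364 0.1654] jaw -90.05 tilt 0.12
shift(units) [ 0.01 -0.01 -0.  ] turn(units) [ 0.02 -0.01 -0.  ]
0.266774306481326 [ 0.82090655  0.14265641 -3.22052153] [-0.03836527 -0.06728363 -0.02938303]
```

Request:
apply_moves(plan="0.3 0 0 0 0 0 0; 0.3 0 0 0 0 0 0; 0.3 0 0 0 0 0 0; 0.3 0 0 0 0 0 0; 0.3 0 0 0 0 0 0")

```text
time_s: 38.15
eef_pos: [0.4309, 0.0606, 0.1668]
eef_rot: [-0.5, 0.5, -0.5, 0.501]
wrist_force: [0.7, -0.5, -3.2]
opening: 0.277
```

Request:
apply_moves(plan="0.3 0 0 0 0 0 0; 0.3 0 0 0 0 0 0; 0.3 0 0 0 0 0 0; 0.3 0 0 0 0 0 0; 0.3 0 0 0 0 0 0")

```text
time_s: 38.65
eef_pos: [0.4308, -0.0145, 0.1668]
eef_rot: [-0.5, 0.5, -0.5, 0.5]
wrist_force: [0.8, 0.5, -3.6]
opening: 0.269
```

Run:
```python
from h import *
need([0.43,-0.267,0.166],np.radians(-90)); o=ctrl.get_obs(); print(o["opening"],o["wrist_force"],o["torque"])
save("w32",ctrl.camera("wrist"))
im=ctrl.camera("scene");save("scene32",cv2.resize(im[130:320,195:410],None,fx=3.5,fy=3.1,interpolation=cv2.INTER_CUBIC))
```

```text
pos [ 0.4308 -0.0145  0.1668] jaw -90.05 tilt 0.06
shift(units) [ 5.05  0.02 -0.01] turn(units) [-0.01 -0.01  0.  ]
0.26859491793615514 [ 0.76630196  0.50591384 -3.56172209] [ 0.23407994 -0.00202755  0.01791452]
```

View pics/w32.png

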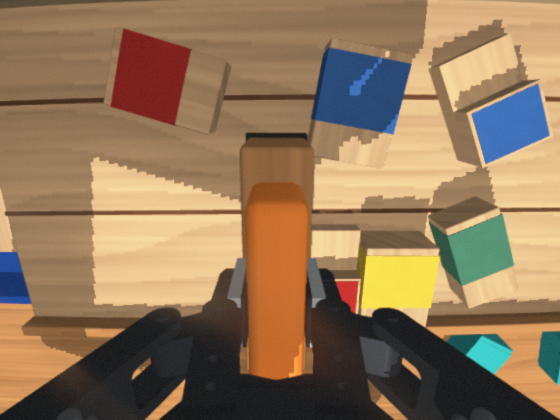

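View pics/scene32.png

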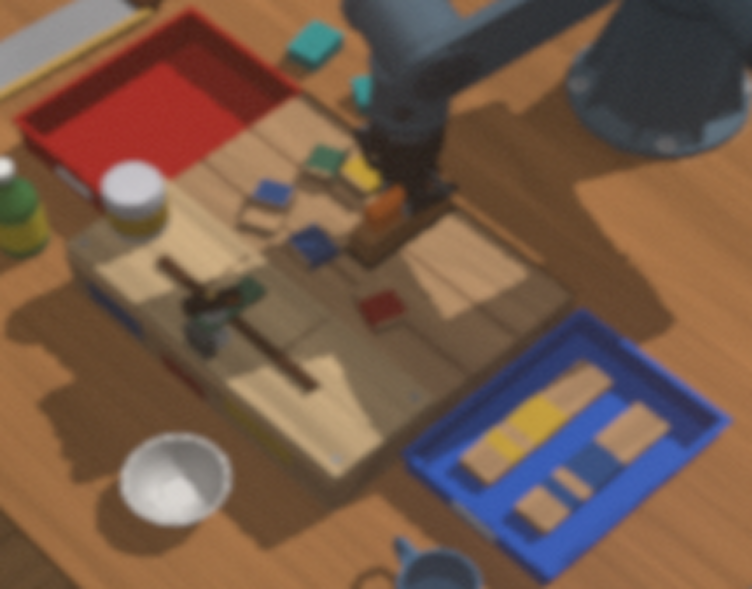

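The near row is gathering. The far red offcut was only nudged round by the block's end. I continue.

Request:
apply_moves(plan="0.3 0 0 0 0 0 0; 0.3 0 0 0 0 0 0; 0.3 0 0 0 0 0 0; 0.3 0 0 0 0 0 0; 0.3 0 0 0 0 0 0")

```text
time_s: 39.25
eef_pos: [0.4304, -0.0885, 0.1665]
eef_rot: [0.5, -0.5, 0.5, -0.5]
wrist_force: [-0.1, 1.6, -2.9]
opening: 0.271
```

Run:
```python
from h import *
need([0.43,-0.267,0.166],np.radians(-90)); o=ctrl.get_obs(); print(o["opening"],o["wrist_force"],o["torque"])
save("w33",ctrl.camera("wrist"))
```

```text
pos [ 0.4304 -0.0885  0.1665] jaw -90.03 tilt 0.06
shift(units) [ 3.57  0.01 -0.01] turn(units) [-0.   -0.   -0.01]
0.27129802055128976 [-0.07450476  1.57347819 -2.90982182] [0.38300901 0.05949302 0.00905106]
```

View pics/w33.png

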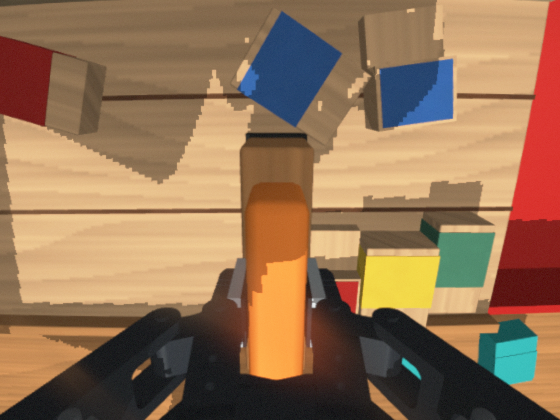

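Request:
apply_moves(plan="0.3 0 0 0 0 0 0; 0.3 0 0 0 0 0 0; 0.3 0 0 0 0 0 0; 0.3 0 0 0 0 0 0; 0.3 0 0 0 0 0 0")

```text
time_s: 39.8
eef_pos: [0.4301, -0.1645, 0.1663]
eef_rot: [-0.5, 0.5, -0.5, 0.5]
wrist_force: [-0.6, 1.1, -2.2]
opening: 0.275
```

Run:
```python
from h import *
need([0.43,-0.267,0.166],np.radians(-90)); o=ctrl.get_obs(); print(o["opening"],o["wrist_force"],o["torque"])
save("w34",ctrl.camera("wrist"))
```

```text
pos [ 0.4301 -0.1645  0.1663] jaw -90.02 tilt 0.02
shift(units) [ 2.05  0.01 -0.  ] turn(units) [-0. -0. -0.]
0.2747056156741247 [-0.55842379  1.10144642 -2.19413712] [ 0.28444538 -0.03922838 -0.0160744 ]
```

View pics/w34.png

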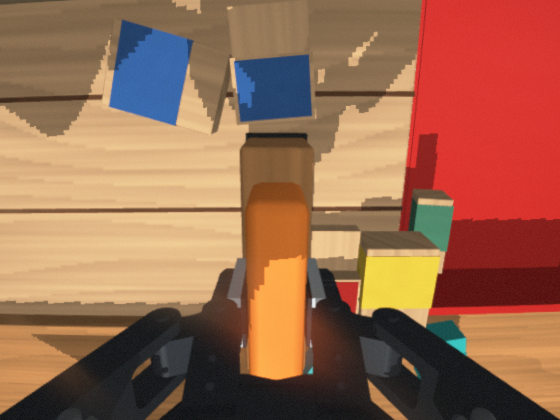

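Request:
apply_moves(plan="0.3 0 0 0 0 0 0; 0.3 0 0 0 0 0 0; 0.3 0 0 0 0 0 0; 0.3 0 0 0 0 0 0; 0.3 0 0 0 0 0 0")

```text
time_s: 40.35
eef_pos: [0.4297, -0.2402, 0.1661]
eef_rot: [-0.5, 0.5, -0.5, 0.5]
wrist_force: [-0.2, 0.0, -3.2]
opening: 0.267
```

Request:
apply_moves(plan="0.3 0 0 0 0 0 0; 0.3 0 0 0 0 0 0; 0.1 0 0 0 0 0 0; 0 0 0 0 0 0 0; 0 0 0 0 0 0 0")

```text
time_s: 40.85
eef_pos: [0.4296, -0.2733, 0.1659]
eef_rot: [0.5, -0.5, 0.5, -0.5]
wrist_force: [0.3, -0.7, -3.0]
opening: 0.27
```

Run:
```python
from h import *
need([0.43,-0.275,0.166],np.radians(-90)); o=ctrl.get_obs(); print(o["opening"],o["wrist_force"],o["torque"])
save("w35",ctrl.camera("wrist"))
im=ctrl.camera("scene");save("scene35",cv2.resize(im[130:320,195:410],None,fx=3.5,fy=3.1,interpolation=cv2.INTER_CUBIC))
```

```text
pos [ 0.4296 -0.2733  0.1659] jaw -90.04 tilt 0.05
shift(units) [ 0.03 -0.    0.01] turn(units) [ 0.   -0.01 -0.01]
0.26987744572627537 [ 0.28334597 -0.68219252 -2.98515202] [0.01796258 0.03900841 0.05077431]
```

View pics/w35.png

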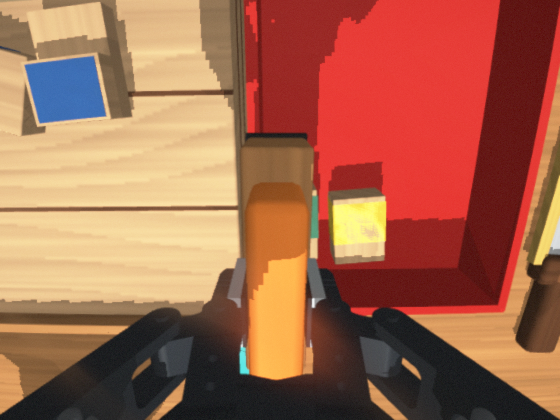

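View pics/scene35.png

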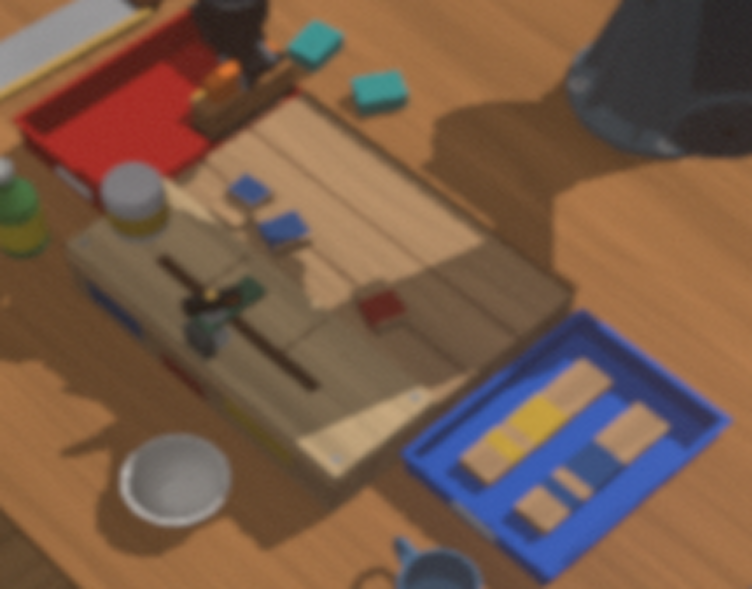

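Request:
apply_moves(plan="0 -0.6 0 0 0 0 0; 0 -0.8 0 0 0 0 0; -0.8 -0.2 0.3 0 0 0 0; -0.9 0 0.3 0 0 0 0; -0.9 0 0.3 0 0 0 0")

```text
time_s: 41.45
eef_pos: [0.4753, -0.1421, 0.247]
eef_rot: [-0.5, 0.499, -0.5, 0.501]
wrist_force: [1.5, 0.4, -3.0]
opening: 0.271
```

Request:
apply_moves(plan="-0.9 0 0.3 0 0 0 0; -0.9 0 0.1 0 0 0 0; -0.9 0 0 0 0 0 0; -0.9 0 0 0 0 0 0; -0.9 0 0 0 0 0 0")

```text
time_s: 41.95
eef_pos: [0.4943, 0.0837, 0.2462]
eef_rot: [0.5, -0.5, 0.5, -0.5]
wrist_force: [1.0, -0.4, -3.1]
opening: 0.272
```

Request:
apply_moves(plan="-0.9 0 0 0 0 0 0; 0 0 0 0 0 0 0; 0 0 0 0 0 0 0; 0 0 0 0 0 0 0; 0 0 0 0 0 0 0")

```text
time_s: 42.45
eef_pos: [0.4951, 0.1252, 0.2461]
eef_rot: [-0.499, 0.5, -0.5, 0.501]
wrist_force: [0.6, 0.3, -2.9]
opening: 0.274
```

Run:
```python
from h import *
need([0.498,0.13,0.166],np.radians(-90)); o=ctrl.get_obs(); print(o["opening"],o["wrist_force"],o["torque"])
save("w36",ctrl.camera("wrist"))
im=ctrl.camera("top");save("top36",cv2.resize(im[150:290,200:420],None,fx=3.6,fy=3.6,interpolation=cv2.INTER_CUBIC))
```

```text
pos [0.4951 0.1252 0.2461] jaw -90.12 tilt 0.02
shift(units) [-0.1   1.6   0.06] turn(units) [ 0.   -0.02  0.  ]
0.2744467047826343 [ 0.57789885  0.27408269 -2.90439393] [-0.00020922 -0.0409551  -0.00807935]
```

View pics/w36.png

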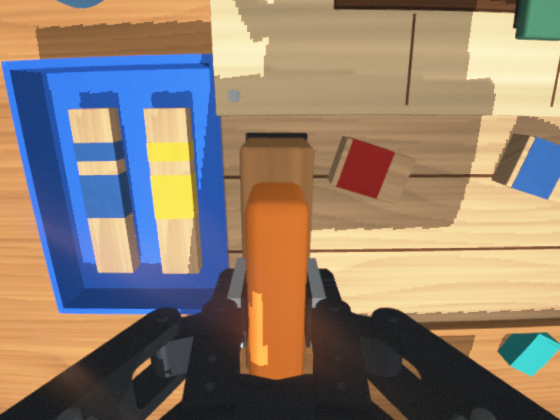

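View pics/top36.png

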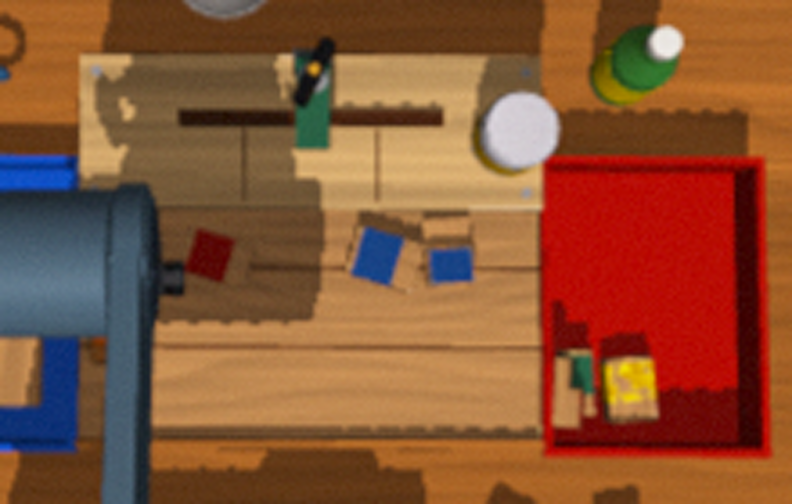

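The three near-row offcuts are in the red tray. The three far-row ones are left at (372,165) and beyond to the right.

Run:
```python
from h import *
c=ctrl.get_calibration("wrist")
print(unproj(c,[[330,178],[345,137],[378,200],[413,160]],0.115).round(4))
print("jig front",unproj(c,[[350,115],[470,115]],0.108).round(4))
```

```text
[[0.5178 0.0821 0.115 ]
 [0.5504 0.0718 0.115 ]
 [0.4992 0.0414 0.115 ]
 [0.5324 0.016  0.115 ]]
jig front [[ 0.5668  0.0673  0.108 ]
 [ 0.5676 -0.0292  0.108 ]]
```

Request:
apply_moves(plan="-0.1 0.5 0.05 0 0 0 0; 0 0.6 0 0 0 0 0; 0 0.4 0 0 0 0 0; 0 0.1 0 0 0 0 0; 0 0 0 0 0 0 0")

```text
time_s: 43.05
eef_pos: [0.4972, 0.1306, 0.1659]
eef_rot: [0.499, -0.5, 0.501, -0.5]
wrist_force: [-0.0, -0.5, -2.3]
opening: 0.276
```

Request:
apply_moves(plan="0.3 0 0 0 0 0 0; 0.3 0 0 0 0 0 0; 0.3 0 0 0 0 0 0; 0.3 0 0 0 0 0 0; 0.3 0 0 0 0 0 0")

```text
time_s: 43.55
eef_pos: [0.4984, 0.0552, 0.1675]
eef_rot: [-0.5, 0.499, -0.5, 0.501]
wrist_force: [-0.3, -0.1, -3.3]
opening: 0.269
```

Request:
apply_moves(plan="0.3 0 0 0 0 0 0; 0.3 0 0 0 0 0 0; 0.3 0 0 0 0 0 0; 0.3 0 0 0 0 0 0; 0.3 0 0 0 0 0 0")

```text
time_s: 44.05
eef_pos: [0.4982, -0.0197, 0.1674]
eef_rot: [-0.5, 0.499, -0.5, 0.501]
wrist_force: [0.6, 2.0, -1.5]
opening: 0.274
```

Run:
```python
from h import *
need([0.498,-0.275,0.166],np.radians(-90)); o=ctrl.get_obs(); print(o["opening"],o["wrist_force"],o["torque"])
save("w37",ctrl.camera("wrist"))
```

```text
pos [ 0.4982 -0.0197  0.1674] jaw -90.07 tilt 0.13
shift(units) [5.11 0.03 0.  ] turn(units) [-0.02 -0.01 -0.  ]
0.27443836443517866 [ 0.60113585  1.98163885 -1.51048761] [0.42709792 0.02218048 0.04411697]
```

View pics/w37.png

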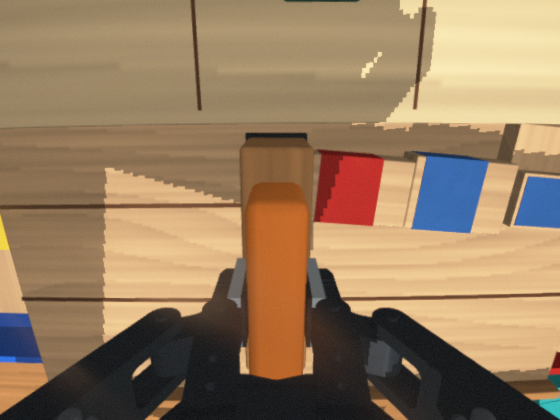

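Request:
apply_moves(plan="0.3 0 0 0 0 0 0; 0.3 0 0 0 0 0 0; 0.3 0 0 0 0 0 0; 0.3 0 0 0 0 0 0; 0.3 0 0 0 0 0 0")

```text
time_s: 44.6
eef_pos: [0.4973, -0.095, 0.1661]
eef_rot: [0.5, -0.5, 0.5, -0.5]
wrist_force: [-1.0, 1.7, -1.7]
opening: 0.27
```

Request:
apply_moves(plan="0.3 0 0 0 0 0 0; 0.3 0 0 0 0 0 0; 0.3 0 0 0 0 0 0; 0.3 0 0 0 0 0 0; 0.3 0 0 0 0 0 0")

```text
time_s: 45.1
eef_pos: [0.4972, -0.1701, 0.166]
eef_rot: [-0.5, 0.5, -0.5, 0.5]
wrist_force: [0.1, 0.3, -3.4]
opening: 0.269
```

Run:
```python
from h import *
need([0.498,-0.275,0.166],np.radians(-90)); o=ctrl.get_obs(); print(o["opening"],o["wrist_force"],o["torque"])
save("w38",ctrl.camera("wrist"))
```

```text
pos [ 0.4972 -0.1701  0.166 ] jaw -90.04 tilt 0.02
shift(units) [2.1  0.   0.02] turn(units) [ 0.   -0.01  0.  ]
0.26905732169090674 [ 0.08923063  0.33589693 -3.43669804] [ 0.05112528 -0.02337444 -0.01669509]
```

View pics/w38.png

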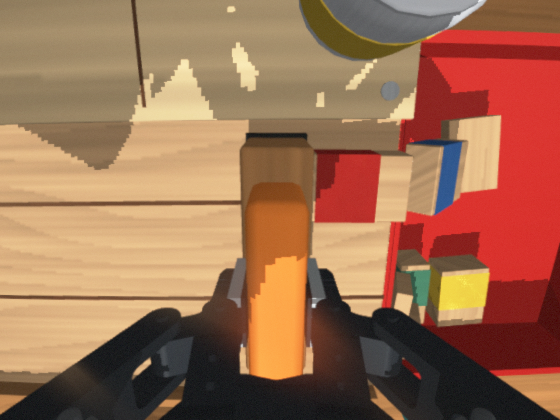

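Request:
apply_moves(plan="0.3 0 0 0 0 0 0; 0.3 0 0 0 0 0 0; 0.3 0 0 0 0 0 0; 0.3 0 0 0 0 0 0; 0.3 0 0 0 0 0 0")

```text
time_s: 45.65
eef_pos: [0.4973, -0.2452, 0.1661]
eef_rot: [-0.5, 0.5, -0.5, 0.5]
wrist_force: [-0.2, 0.2, -2.7]
opening: 0.27
```

Request:
apply_moves(plan="0.3 0 0 0 0 0 0; 0.3 0 0 0 0 0 0; 0.1 0 0 0 0 0 0; 0 0 0 0 0 0 0; 0 0 0 0 0 0 0")

```text
time_s: 46.15
eef_pos: [0.4971, -0.2783, 0.1659]
eef_rot: [0.5, -0.5, 0.5, -0.5]
wrist_force: [-0.3, -0.6, -2.5]
opening: 0.273
```

Request:
apply_moves(plan="0 -0.5 0 0 0 0 0; 0 -0.8 0 0 0 0 0; -0.7 -0.3 0 0 0 0 0; -0.9 0 0 0 0 0 0; -0.9 0 0 0 0 0 0")

```text
time_s: 46.65
eef_pos: [0.4974, -0.1521, 0.2471]
eef_rot: [-0.5, 0.499, -0.5, 0.501]
wrist_force: [-0.3, 0.5, -3.3]
opening: 0.272
```

Run:
```python
from h import *
need([0.6359,0.1368,0.25],np.radians(-94.77)); o=ctrl.get_obs(); print(o["opening"],o["wrist_force"],o["torque"])
save("w39",ctrl.camera("wrist"))
im=ctrl.camera("top");save("top39",cv2.resize(im[150:290,200:420],None,fx=3.6,fy=3.6,interpolation=cv2.INTER_CUBIC))
im=ctrl.camera("scene");save("scene39",cv2.resize(im[130:320,195:410],None,fx=3.5,fy=3.1,interpolation=cv2.INTER_CUBIC))
```

```text
pos [ 0.4974 -0.1521  0.2471] jaw -90.06 tilt 0.1
shift(units) [-5.78 -0.06  2.76] turn(units) [-0.01  0.68  0.  ]
0.27151737332441533 [-0.27205342  0.52080578 -3.26649222] [ 0.04877871  0.00544808 -0.0446492 ]
```

View pics/w39.png

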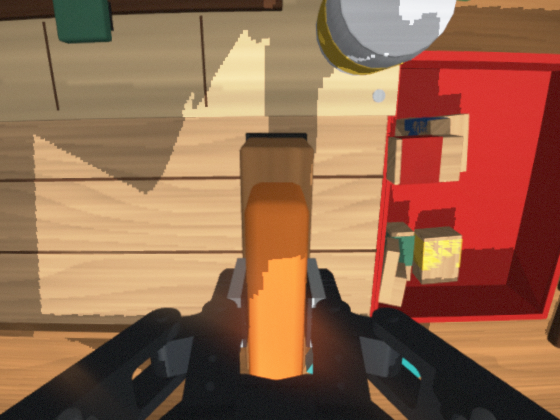

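View pics/top39.png

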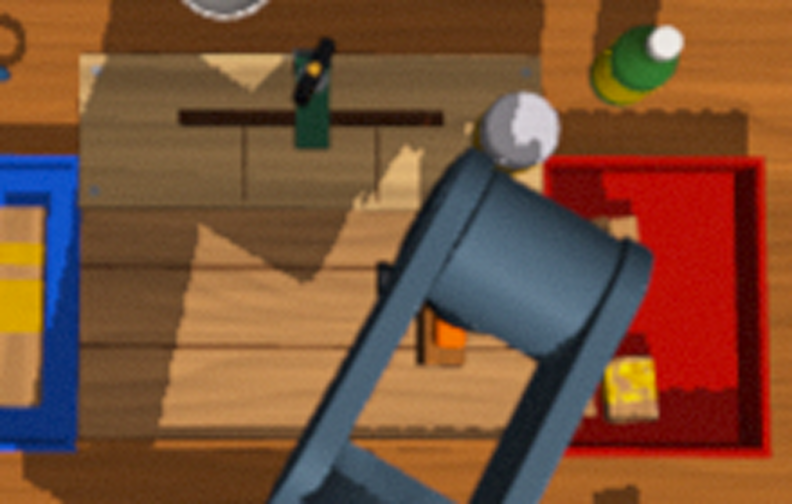

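View pics/scene39.png

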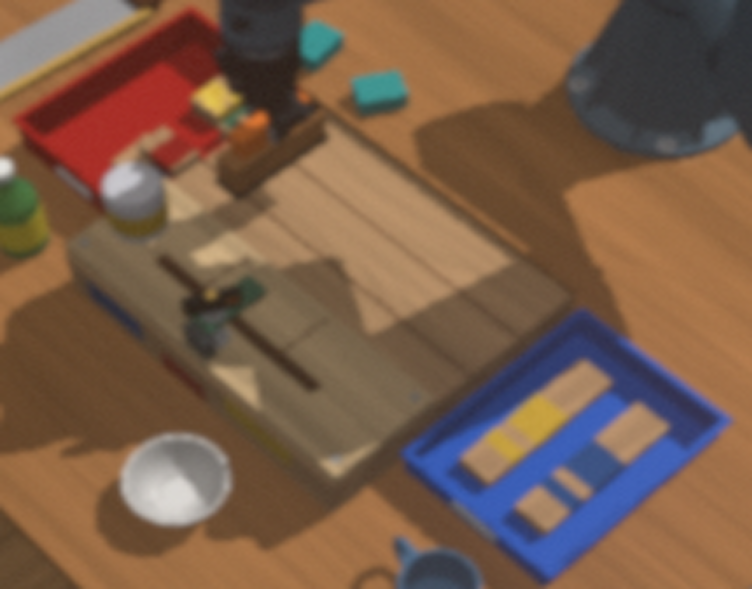

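Request:
apply_moves(plan="-0.9 -0.06 0 0 0 0 0; -0.9 0 0 0 0 0 0; -0.9 0 0 0 0 0 0; -0.9 0 0 0 0 0 0; -0.9 0 0 0 0 0 0")

```text
time_s: 47.3
eef_pos: [0.4975, 0.0724, 0.2493]
eef_rot: [-0.5, 0.5, -0.5, 0.501]
wrist_force: [1.2, -1.4, -1.9]
opening: 0.268
```

Request:
apply_moves(plan="-0.9 0 0 0 0 0 0; -0.38 0 0.5 0 0 0 0; 0 0 0.8 0 0 0 0; 0 0 0.8 0 0 0 0; 0 0 0.6 0 0.68 0 0")

```text
time_s: 47.8
eef_pos: [0.6348, 0.1349, 0.2488]
eef_rot: [-0.479, 0.479, -0.52, 0.521]
wrist_force: [-0.0, 0.2, -2.9]
opening: 0.264
```

Request:
apply_moves(plan="0 0 0 0 0 0 0; 0 0 0 0 0 0 0; 0 0 0 0 0 0 0; 0 0 0 0 0 0 0; 0 0 0 0 0 0 0")

```text
time_s: 48.3
eef_pos: [0.632, 0.1353, 0.2496]
eef_rot: [-0.479, 0.479, -0.52, 0.52]
wrist_force: [0.1, -0.2, -3.2]
opening: 0.268
```

Run:
```python
from h import *
need([0.6359,0.1368,0.182],np.radians(-94.77)); o=ctrl.get_obs(); print(o["opening"],o["wrist_force"],o["torque"])
save("w40",ctrl.camera("wrist"))
```

```text
pos [0.632  0.1353 0.2496] jaw -94.69 tilt 0.03
shift(units) [-0.04  1.35  0.07] turn(units) [-0.    0.01 -0.  ]
0.2680102436817265 [ 0.06222455 -0.15784228 -3.15203401] [-0.02633485 -0.04517556  0.01545903]
```

View pics/w40.png

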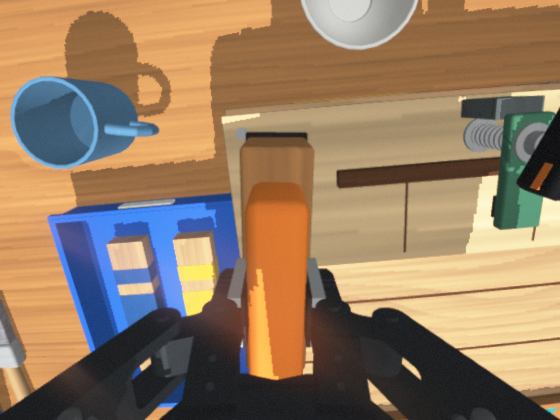

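Request:
apply_moves(plan="-0.04 0.4 0.07 0 0 0 0; 0 0.5 0 0 0 0 0; 0 0.3 0 0 0 0 0; 0 0.08 0 0 0 0 0; 0 0 0 0 0 0 0")

```text
time_s: 48.85
eef_pos: [0.6358, 0.1369, 0.1847]
eef_rot: [0.479, -0.479, 0.52, -0.52]
wrist_force: [0.3, 0.7, -3.0]
opening: 0.271
```

Run:
```python
from h import *
need([0.6359,0.1368,0.182],np.radians(-94.77)); o=ctrl.get_obs(); print(o["opening"],o["wrist_force"],o["torque"])
```

```text
pos [0.6358 0.1369 0.1847] jaw -94.7 tilt 0.06
shift(units) [0.   0.05 0.  ] turn(units) [0.01 0.01 0.  ]
0.2712077339405566 [ 0.26146294  0.65239403 -2.98388703] [ 0.05503797  0.00608144 -0.03541881]
```

Request:
apply_moves(plan="0 0.03 0 0 0 0 0; 0 0.03 0 0 0 0 0; 0 0 0 0 0 0 0; 0 0 0 0 0 0 0; 0 0 0 0 0 0 0")

```text
time_s: 49.35
eef_pos: [0.6363, 0.1369, 0.1825]
eef_rot: [-0.479, 0.479, -0.52, 0.52]
wrist_force: [-0.6, -0.2, -1.9]
opening: 0.274
```

Run:
```python
from h import *
need([0.6359,0.1368,0.182],np.radians(-94.77)); o=ctrl.get_obs(); print(o["opening"],o["wrist_force"],o["torque"])
```

```text
pos [0.6363 0.1369 0.1825] jaw -94.71 tilt 0.03
shift(units) [ 0.    0.01 -0.01] turn(units) [-0.    0.01 -0.  ]
0.27368513304747105 [-0.55698349 -0.16841835 -1.9291614 ] [-0.02878272 -0.00120448  0.02949935]
```

Request:
apply_moves(plan="0 0.03 0 0 0 0 0; 0 0 0 0 0 0 0; 0 0 0 0 0 0 0.33; 0 0 0 0 0 0 0.42; 0 0 0 0 0 0 0.5")

```text
time_s: 49.85
eef_pos: [0.6362, 0.1369, 0.1806]
eef_rot: [-0.479, 0.479, -0.52, 0.52]
wrist_force: [-0.6, 0.1, -0.8]
opening: 0.505
```

Request:
apply_moves(plan="0 0 0 0 0 0 0.55; 0 0 0 0 0 0 0.55; 0 -0.3 0 0 0 0 0.55; 0 -0.7 0 0 0 0 0.6; 0 -0.8 0 0 0 0 0.6")

```text
time_s: 50.35
eef_pos: [0.6353, 0.1369, 0.2711]
eef_rot: [0.478, -0.48, 0.521, -0.519]
wrist_force: [0.9, 1.2, 0.5]
opening: 0.602
```

Run:
```python
from h import *
need([0.5,-0.2,0.35],np.radians(-90)); o=ctrl.get_obs(); print(o["opening"],o["wrist_force"])
save("w41",ctrl.camera("wrist"))
im=ctrl.camera("top");save("top41",cv2.resize(im[150:290,200:420],None,fx=3.6,fy=3.6,interpolation=cv2.INTER_CUBIC))
```

```text
pos [0.6353 0.1369 0.2711] jaw -94.71 tilt 0.16
shift(units) [ 6.94 -1.57 -2.15] turn(units) [ 0.02 -0.69  0.  ]
0.6019176228720311 [0.91193733 1.20652079 0.53492163]
```

View pics/w41.png

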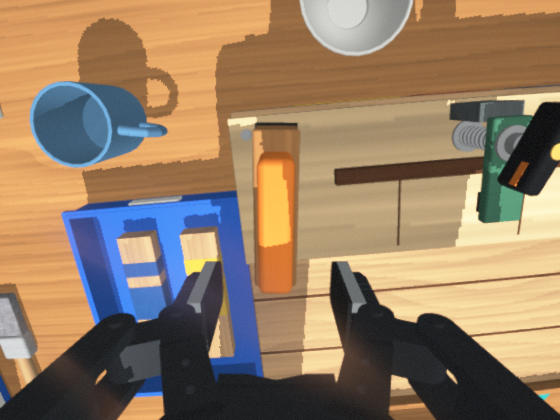

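View pics/top41.png

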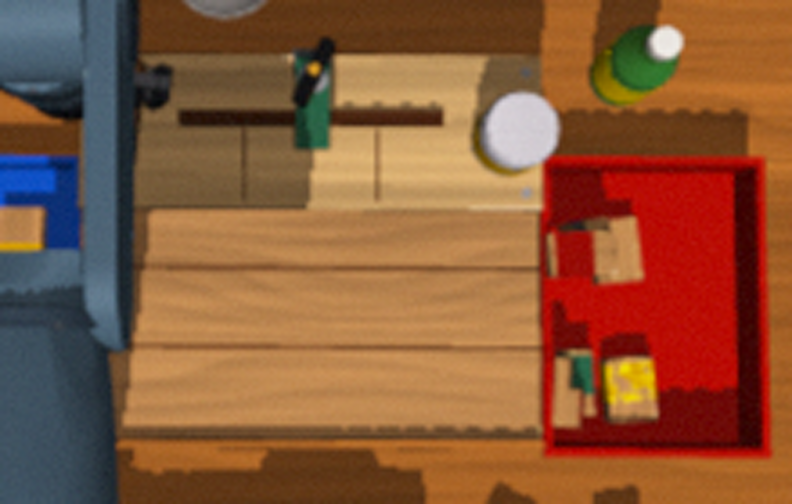

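The block is standing in its old place (handle (275,220), as in the picture before gripping). Now I check the red tray close up.

Request:
apply_moves(plan="0 -0.8 0 0 -0.35 0 0.6; 0 -0.9 0 0 -0.34 0 0.6; 0.7 -0.4 -0.5 0 0 0 0.6; 0.8 0 -0.5 0 0 0 0.6; 0.8 0 -0.5 0 0 0 0.6")

```text
time_s: 50.95
eef_pos: [0.5607, 0.0211, 0.3777]
eef_rot: [0.501, -0.5, 0.498, -0.501]
wrist_force: [0.8, -0.2, -0.1]
opening: 0.598
```

Request:
apply_moves(plan="0.8 0 -0.5 0 0 0 0.6; 0.8 0 -0.5 0 0 0 0.6; 0.9 0 -0.3 0 0 0 0.6; 0.9 0 -0.2 0 0 0 0.6; 0.9 0 0 0 0 0 0.6")

```text
time_s: 51.45
eef_pos: [0.4852, -0.1947, 0.3773]
eef_rot: [-0.5, 0.5, -0.499, 0.501]
wrist_force: [1.3, -0.4, 0.1]
opening: 0.599
```

Request:
apply_moves(plan="0.9 0 0 0 0 0 0.6; 0.9 0 0 0 0 0 0.6; 0 0 0 0 0 0 0.6; 0 0 0 0 0 0 0.6; 0 0 0 0 0 0 0.6")

```text
time_s: 51.95
eef_pos: [0.4865, -0.2823, 0.3761]
eef_rot: [0.5, -0.5, 0.5, -0.5]
wrist_force: [-0.2, 0.9, 0.6]
opening: 0.596
```

Run:
```python
from h import *
need([0.5,-0.3,0.35],np.radians(-90))
save("w42",ctrl.camera("wrist"))
```

```text
pos [ 0.4865 -0.2823  0.3761] jaw -89.93 tilt 0.03
shift(units) [0.36 0.52 0.27] turn(units) [-0.    0.01 -0.  ]
```

View pics/w42.png

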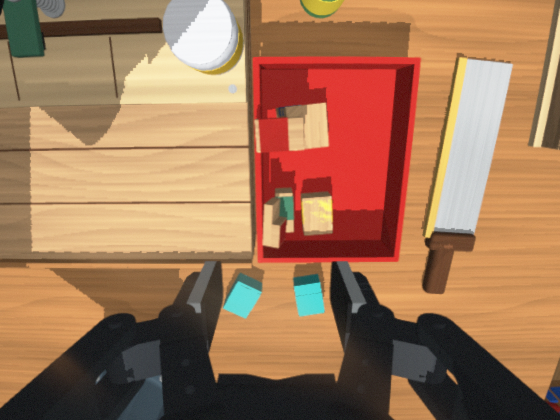

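Run:
```python
from h import *
im=cv2.imread("pics/w42.png");cv2.imwrite("pics/w42c.png",cv2.resize(im[50:270,240:420],None,fx=2.7,fy=2.7,interpolation=cv2.INTER_CUBIC))
```

```text
(no output)
```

View pics/w42c.png

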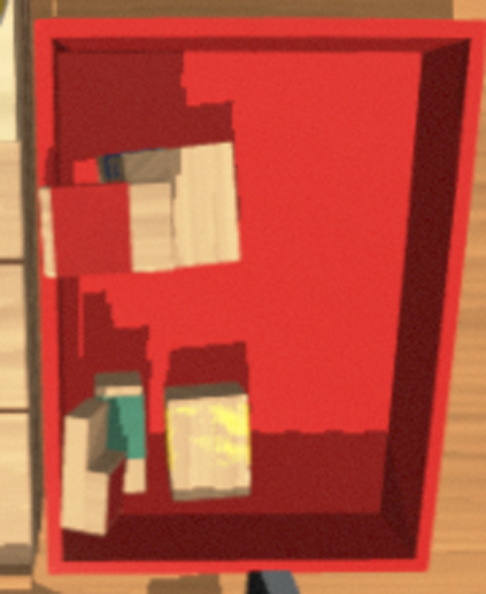

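The far red offcut seems to overlap the tray's rim at (256,130). I look again from another place to measure its height.

Request:
apply_moves(plan="0.8 0.5 0 0 0 0 0.6; 0.8 0.5 -0.3 0 0 0 0.6; 0.6 0.5 -0.3 0 0 0 0.6; 0 0 0 0 0 0 0.6; 0 0 0 0 0 0 0.6")

```text
time_s: 52.5
eef_pos: [0.4566, -0.3922, 0.3004]
eef_rot: [0.5, -0.5, 0.5, -0.499]
wrist_force: [-0.0, -0.2, 0.4]
opening: 0.599
```

Run:
```python
from h import *
need([0.5,-0.3,0.35],np.radians(-90))
im=ctrl.camera("wrist");save("w43",im);save("w43c",cv2.resize(im[20:290,100:420],None,fx=2.4,fy=2.2,interpolation=cv2.INTER_CUBIC))
```

```text
pos [ 0.4566 -0.3922  0.3004] jaw -89.96 tilt 0.08
shift(units) [-1.85 -0.99  0.87] turn(units) [ 0.    0.01 -0.01]
```

View pics/w43.png

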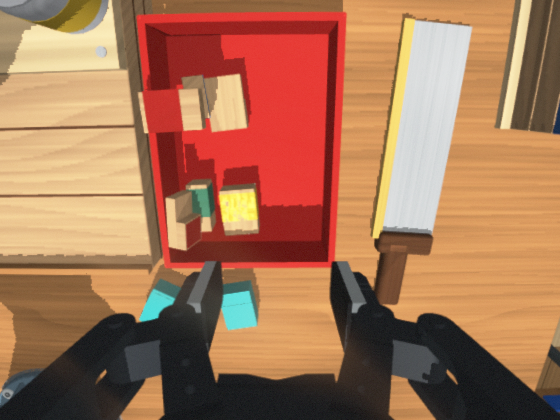

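View pics/w43c.png

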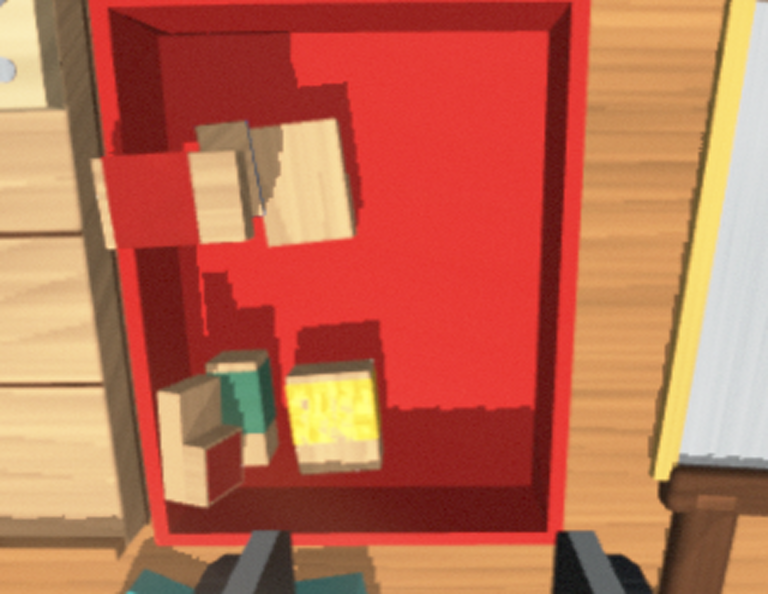

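Run:
```python
from h import *
from scipy.optimize import least_squares
c2=ctrl.get_calibration("wrist"); P2,R2=Rt()
# w42 tool pose
P1=np.array([0.4865,-0.2823,0.3761]); 
R1=down(np.radians(-89.93))
# camera: Xc = Rc X + t ; tool pts: X = R2 x + P2 -> Xc = Rc R2 x + (Rc P2 + t)
A=c2["R"]@R2.as_matrix(); b=c2["R"]@P2+c2["t"]
c1=dict(c2); c1["R"]=A@R1.as_matrix().T; c1["t"]=b-c1["R"]@P1
f1=lambda U,V:(240+U/2.7,50+V/2.7); f2=lambda U,V:(100+U/2.4,20+V/2.2)
pts={"TL":((42,188),(92,158)),"BL":((50,276),(108,248)),"TR":((172,183),(238,152)),"BR":((176,270),(250,243)),
"rim far in corner":((38,20),(90,0)),"yellow TL":((167,398),(287,374)),"yellow TR":((248,393),(376,364))}
for k,(a,d) in pts.items():
    r=least_squares(lambda X:np.r_[proj(c1,X)[0]-f1(*a),proj(c2,X)[0]-f2(*d)],[0.5,-0.28,0.08])
    print(k,r.x.round(4),"err px",np.abs(r.fun).max().round(2))
```

```text
TL [ 0.5496 -0.2569  0.095 ] err px 0.5
BL [ 0.5105 -0.2599  0.0966] err px 0.42
TR [ 0.5517 -0.3155  0.089 ] err px 0.59
BR [ 0.512  -0.3181  0.0888] err px 0.19
rim far in corner [ 0.6204 -0.2539  0.0699] err px 1.41
yellow TL [ 0.434  -0.3202  0.0287] err px 0.46
yellow TR [ 0.4369 -0.3665  0.0215] err px 1.65
```

The offcut's +y end rests on the tray's rim (top at z≈0.096, y≈-0.257), so it isn't properly in. I'll fetch the block again and push it in.

Request:
apply_moves(plan="0 -0.8 0 0 0 0 0.6; -0.6 -0.6 0 0 0 0 0.6; -0.95 0 0.2 0 0 0 0.6; -0.95 0 0.2 0 0 0 0.6; -0.95 0 0.2 0 0 0 0.6")

```text
time_s: 53.05
eef_pos: [0.4872, -0.2174, 0.3731]
eef_rot: [0.501, -0.5, 0.498, -0.501]
wrist_force: [0.6, -0.2, 0.5]
opening: 0.604
```

Request:
apply_moves(plan="-0.9 0 0.35 0 0 0 0.6; -0.9 0 0.35 0 0 0 0.6; -0.9 0 0.35 0 0 0 0.6; -0.9 0 0.35 0 0 0 0.6; -0.9 0 0.35 0 0 0 0.6")

```text
time_s: 53.55
eef_pos: [0.5742, 0.0085, 0.3731]
eef_rot: [0.502, -0.5, 0.498, -0.5]
wrist_force: [0.2, 0.1, 0.4]
opening: 0.6
```

Request:
apply_moves(plan="-0.9 0 0.35 0 0.68 0 0.6; -0.9 0 0.4 0 0 0 0.6; -0.45 0 0.4 0 0 0 0.6; 0 0 0 0 0 0 0.5; 0 0 0 0 0 0 0.5")

```text
time_s: 54.05
eef_pos: [0.6362, 0.1157, 0.3718]
eef_rot: [-0.481, 0.48, -0.519, 0.519]
wrist_force: [-0.1, -0.0, 0.0]
opening: 0.502
```

Run:
```python
from h import *
need([0.6359,0.1368,0.27],np.radians(-94.77))
```

```text
pos [0.6362 0.1157 0.3718] jaw -94.43 tilt 0.08
shift(units) [-0.42  2.04 -0.04] turn(units) [-0.01  0.05  0.  ]
```

Request:
apply_moves(plan="-0.42 0.6 -0.04 0 0.05 0 0.5; 0 0.8 0 0 0 0 0.5; 0 0.6 0 0 0 0 0.5; 0 0 0 0 0 0 0.5; 0 0 0 0 0 0 0.5")

```text
time_s: 54.55
eef_pos: [0.6361, 0.1341, 0.2722]
eef_rot: [-0.478, 0.477, -0.521, 0.522]
wrist_force: [-0.3, 0.2, 0.7]
opening: 0.501
```

Run:
```python
from h import *
need([0.6359,0.1368,0.182],np.radians(-94.77))
save("w44",ctrl.camera("wrist"))
```

```text
pos [0.6361 0.1341 0.2722] jaw -95.01 tilt 0.05
shift(units) [-0.05  1.8  -0.01] turn(units) [-0.01 -0.04  0.  ]
```

View pics/w44.png

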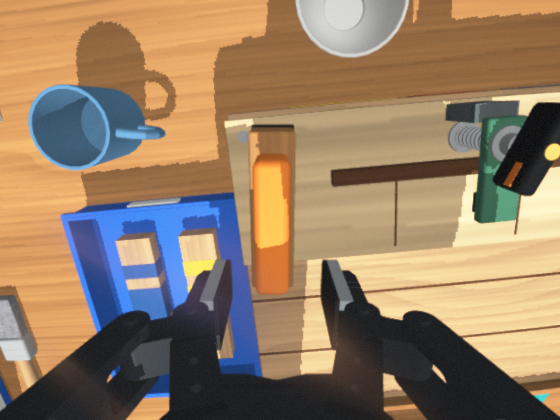

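Request:
apply_moves(plan="-0.05 0.6 -0.01 0 -0.04 0 0.5; 0 0.7 0 0 0 0 0.5; 0 0.45 0 0 0 0 0.5; 0 0.05 0 0 0 0 0.45; 0 0 0 0 0 0 0.4")

```text
time_s: 55.1
eef_pos: [0.6371, 0.1369, 0.1828]
eef_rot: [-0.48, 0.478, -0.52, 0.521]
wrist_force: [-0.4, 0.2, -0.1]
opening: 0.404
```

Run:
```python
from h import *
need([0.6359,0.1368,0.182],np.radians(-94.77)); print(ctrl.get_obs()["wrist_force"])
```

```text
pos [0.6371 0.1369 0.1828] jaw -94.73 tilt 0.15
shift(units) [ 0.    0.02 -0.02] turn(units) [-0.02  0.01 -0.  ]
[-0.42312736  0.19930457 -0.08509159]
```

Request:
apply_moves(plan="0 0 0 0 0 0 0.3; 0 0 0 0 0 0 0; 0 0 0 0 0 0 0; 0 0 0 0 0 0 0; 0 0 0 0 0 0 0")

```text
time_s: 55.6
eef_pos: [0.6379, 0.1372, 0.184]
eef_rot: [-0.481, 0.478, -0.519, 0.521]
wrist_force: [-0.8, 0.4, 7.2]
opening: 0.276
```

Run:
```python
from h import *
need([0.6359,0.1368,0.182],np.radians(-94.77)); print(ctrl.get_obs()["wrist_force"],ctrl.get_obs()["opening"])
```

```text
pos [0.6379 0.1372 0.184 ] jaw -94.7 tilt 0.32
shift(units) [ 0.01  0.04 -0.04] turn(units) [-0.05  0.01 -0.  ]
[-0.8042703   0.35698928  7.17835017] 0.27593759861375927
```

Request:
apply_moves(plan="0 -0.4 0 0 0 0 0; 0 -0.6 0 0 0 0 0; 0 -0.6 -0.5 0 -0.35 0 0; 0 0 -0.8 0 -0.34 0 0; 0 0 -0.8 0 0 0 0")

```text
time_s: 56.1
eef_pos: [0.5307, 0.1407, 0.2623]
eef_rot: [0.501, -0.5, 0.499, -0.5]
wrist_force: [0.0, 1.3, -3.6]
opening: 0.27
```

Request:
apply_moves(plan="0.4 0 -0.6 0 0 0 0; 0.9 0 0 0 0 0 0; 0.9 0 0 0 0 0 0; 0.9 0 0 0 0 0 0; 0.9 0 0 0 0 0 0")

```text
time_s: 56.6
eef_pos: [0.501, -0.0609, 0.2615]
eef_rot: [0.501, -0.5, 0.499, -0.5]
wrist_force: [1.8, 0.2, -4.0]
opening: 0.27
```

Request:
apply_moves(plan="0.9 0 0 0 0 0 0; 0.9 0 0 0 0 0 0; 0.9 0 0 0 0 0 0; 0 0 0 0 0 0 0; 0 0 0 0 0 0 0")

```text
time_s: 57.1
eef_pos: [0.501, -0.1952, 0.2608]
eef_rot: [0.5, -0.499, 0.501, -0.5]
wrist_force: [-0.2, 0.6, -3.6]
opening: 0.269
```

Run:
```python
from h import *
need([0.5,-0.21,0.165],np.radians(-90)); print(ctrl.get_obs()["wrist_force"],ctrl.get_obs()["opening"])
save("w45",ctrl.camera("wrist"))
```

```text
pos [ 0.501  -0.1952  0.2608] jaw -90.11 tilt 0.03
shift(units) [ 0.3   1.92 -0.02] turn(units) [-0.   -0.02 -0.  ]
[-0.18752087  0.63310903 -3.64699951] 0.2692149115533666
```

View pics/w45.png

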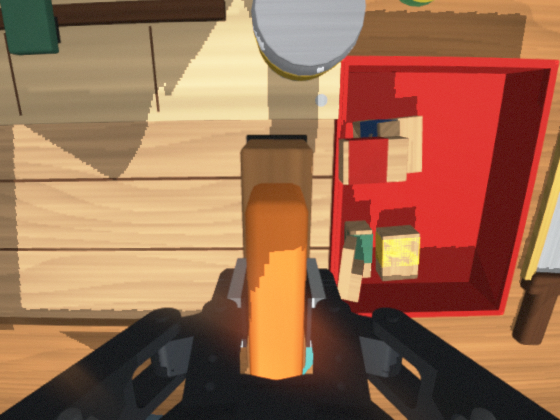

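Request:
apply_moves(plan="0.2 0.5 0 0 0 0 0; 0 0.6 0 0 0 0 0; 0 0.5 0 0 0 0 0; 0 0.25 0 0 0 0 0; 0 0 0 0 0 0 0")

```text
time_s: 57.65
eef_pos: [0.501, -0.2026, 0.1676]
eef_rot: [-0.501, 0.501, -0.5, 0.499]
wrist_force: [-0.4, -0.3, -2.9]
opening: 0.268
```

Run:
```python
from h import *
need([0.5,-0.205,0.167],np.radians(-90)); print(ctrl.get_obs()["wrist_force"],ctrl.get_obs()["opening"])
```

```text
pos [ 0.501  -0.2026  0.1676] jaw -89.86 tilt 0.12
shift(units) [ 0.05  0.01 -0.02] turn(units) [ 0.01  0.02 -0.01]
[-0.41865578 -0.32366917 -2.90967651] 0.26838015953180944
```

Request:
apply_moves(plan="0.2 0.01 0 0 0 0 0; 0.2 0 0 0 0 0 0; 0.2 0 0 0 0 0 0; 0.2 0 0 0 0 0 0; 0.2 0 0 0 0 0 0")

```text
time_s: 58.15
eef_pos: [0.5013, -0.2556, 0.1678]
eef_rot: [-0.5, 0.5, -0.5, 0.5]
wrist_force: [-0.5, 1.0, -2.5]
opening: 0.271
```

Run:
```python
from h import *
need([0.5,-0.27,0.167],np.radians(-90)); print(ctrl.get_obs()["wrist_force"],ctrl.get_obs()["opening"])
save("w46",ctrl.camera("wrist"))
```

```text
pos [ 0.5013 -0.2556  0.1678] jaw -90.0 tilt 0.03
shift(units) [ 0.29  0.02 -0.03] turn(units) [-0.  0.  0.]
[-0.48552525  0.9557814  -2.47823874] 0.2711094193983657
```

View pics/w46.png

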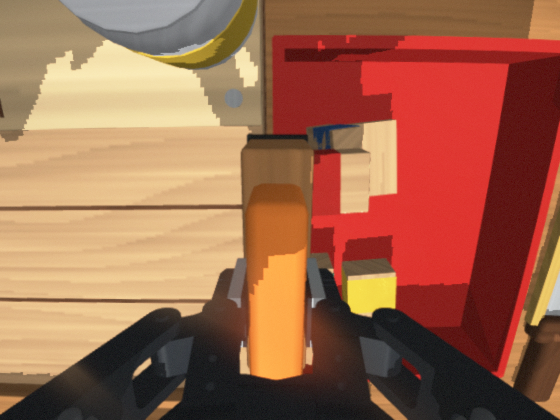

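Request:
apply_moves(plan="0.2 0 0 0 0 0 0; 0.2 0 0 0 0 0 0; 0.15 0 0 0 0 0 0; 0 0 0 0 0 0 0; 0 0 0 0 0 0 0")

```text
time_s: 58.7
eef_pos: [0.5013, -0.2823, 0.1677]
eef_rot: [-0.5, 0.5, -0.5, 0.5]
wrist_force: [-0.3, -1.2, -1.2]
opening: 0.272
```

Run:
```python
from h import *
need([0.5,-0.283,0.167],np.radians(-90)); print(ctrl.get_obs()["wrist_force"],ctrl.get_obs()["opening"])
save("w47",ctrl.camera("wrist"))
im=ctrl.camera("scene");save("scene47",cv2.resize(im[120:230,195:320],None,fx=5,fy=5,interpolation=cv2.INTER_CUBIC))
```

```text
pos [ 0.5013 -0.2823  0.1677] jaw -89.99 tilt 0.03
shift(units) [ 0.01  0.01 -0.03] turn(units) [-0.  0.  0.]
[-0.31447093 -1.21973948 -1.15460416] 0.2715346805786587
```

View pics/w47.png

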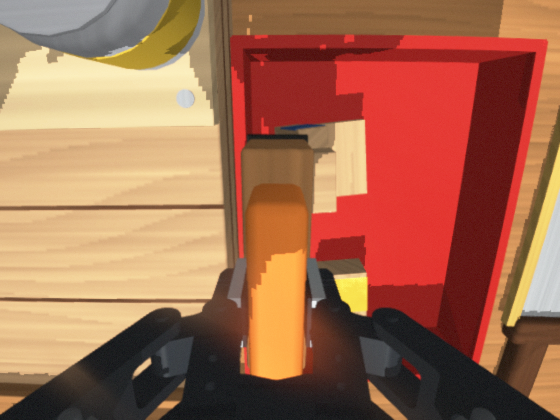

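View pics/scene47.png

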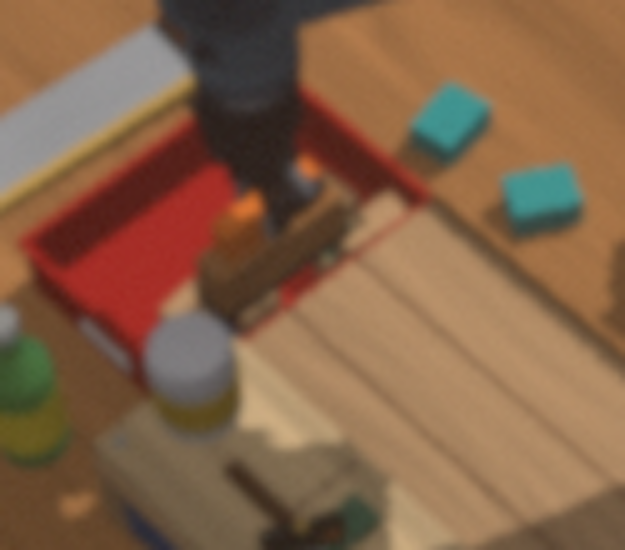

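The block rode over the offcut and now rests lightly on it. I press gently with the rubber sole and drag the offcut inwards (-y).

Request:
apply_moves(plan="0 0.04 0 0 0 0 0; 0 0.04 0 0 0 0 0; 0.15 0.01 0 0 0 0 0; 0.2 0.02 0 0 0 0 0; 0.2 0.02 0 0 0 0 0")

```text
time_s: 59.3
eef_pos: [0.5016, -0.3092, 0.1614]
eef_rot: [0.5, -0.5, 0.499, -0.5]
wrist_force: [0.1, 0.7, -2.7]
opening: 0.269
```

Run:
```python
from h import *
need([0.5,-0.31,0.16],np.radians(-90)); print(ctrl.get_obs()["wrist_force"],ctrl.get_obs()["torque"],ctrl.get_obs()["opening"])
save("w48",ctrl.camera("wrist"))
im=ctrl.camera("scene");save("scene48",cv2.resize(im[120:230,195:320],None,fx=5,fy=5,interpolation=cv2.INTER_CUBIC))
```

```text
pos [ 0.5016 -0.3092  0.1614] jaw -89.91 tilt 0.03
shift(units) [ 0.02  0.03 -0.03] turn(units) [-0.    0.01  0.  ]
[ 0.11952038  0.74832866 -2.68064343] [ 0.02643062 -0.0155412  -0.01021378] 0.26884783736264534
```

View pics/w48.png

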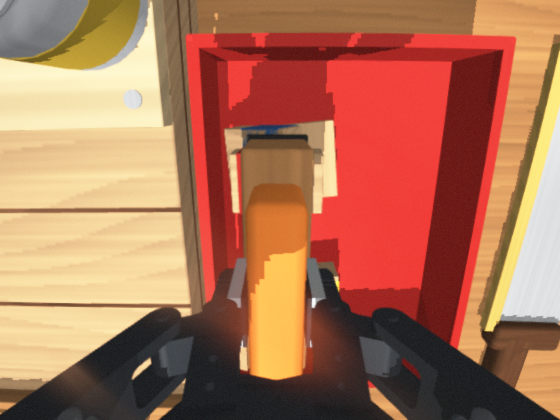

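View pics/scene48.png

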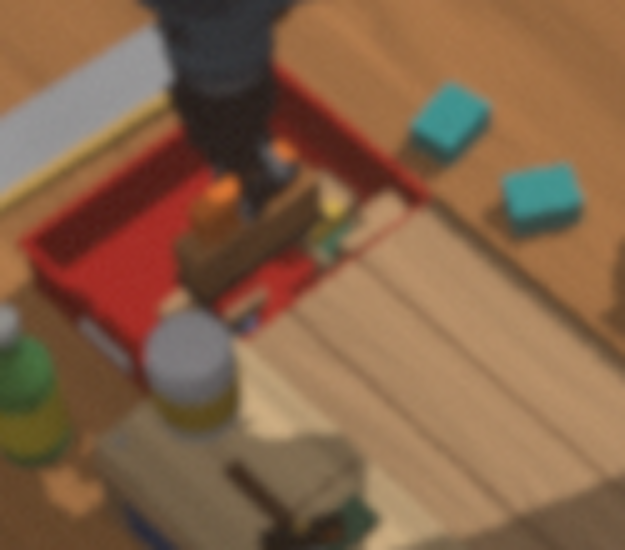

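It moved inside the wall. I lift and check.

Request:
apply_moves(plan="0 -0.6 0 0 0 0 0; 0 -0.8 0 0 0 0 0; -0.7 -0.6 0 0 0 0 0; -0.9 0 0 0 0 0 0; -0.9 0 0 0 0 0 0")

```text
time_s: 59.9
eef_pos: [0.5012, -0.1832, 0.2617]
eef_rot: [-0.5, 0.5, -0.5, 0.501]
wrist_force: [0.5, 0.7, -4.1]
opening: 0.273
```

Run:
```python
from h import *
need([0.5,0.13,0.26],np.radians(-90)); print(ctrl.get_obs()["opening"])
im=ctrl.camera("wrist");save("w49",im)
P,R=Rt();np.savez("w49",P=P,R=R.as_matrix(),**{k:v for k,v in ctrl.get_calibration("wrist").items()if k!="intrinsics"})
```

```text
pos [ 0.5012 -0.1832  0.2617] jaw -90.05 tilt 0.06
shift(units) [-6.26  0.03 -0.03] turn(units) [-0.01 -0.01  0.  ]
0.2734430665124735Traceback (most recent call last):
  File "<stdin>", line 4, in <module>
TypeError: numpy.savez() got multiple values for keyword argument 'R'
```

View pics/w49.png

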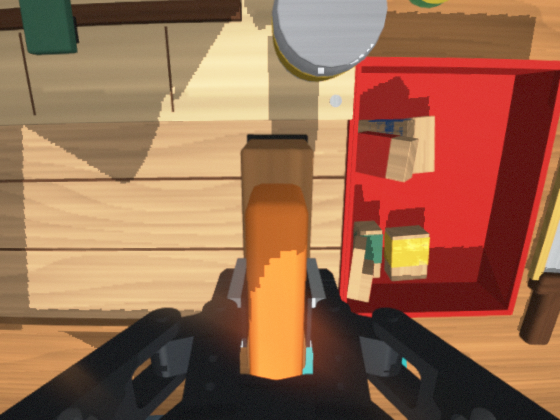

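Run:
```python
from h import *
import pickle
P,R=Rt();pickle.dump((P,R.as_matrix(),ctrl.get_calibration("wrist")),open("w49.pkl","wb"))
im=cv2.imread("pics/w49.png");cv2.imwrite("pics/w49c.png",cv2.resize(im[50:330,335:560],None,fx=2.6,fy=2.1,interpolation=cv2.INTER_CUBIC))
```

Request:
apply_moves(plan="0.8 -0.3 0 0 0 0 0; 0.8 -0.3 0 0 0 0 0; 0.6 0 0 0 0 0 0; 0 0 0 0 0 0 0; 0 0 0 0 0 0 0")

```text
time_s: 60.45
eef_pos: [0.5007, -0.2943, 0.2897]
eef_rot: [0.5, -0.5, 0.501, -0.499]
wrist_force: [-0.0, -0.2, -3.4]
opening: 0.268
```

Run:
```python
from h import *
import pickle
im=ctrl.camera("wrist");save("w50",im)
P,R=Rt();pickle.dump((P,R.as_matrix(),ctrl.get_calibration("wrist")),open("w50.pkl","wb"))
save("w50c",cv2.resize(im[50:330,175:480],None,fx=2.6,fy=2.1,interpolation=cv2.INTER_CUBIC))
```

```text
(no output)
```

View pics/w49c.png

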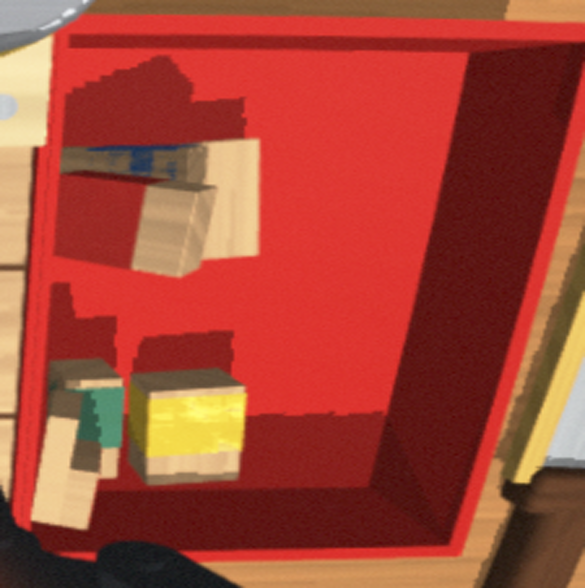

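View pics/w50c.png

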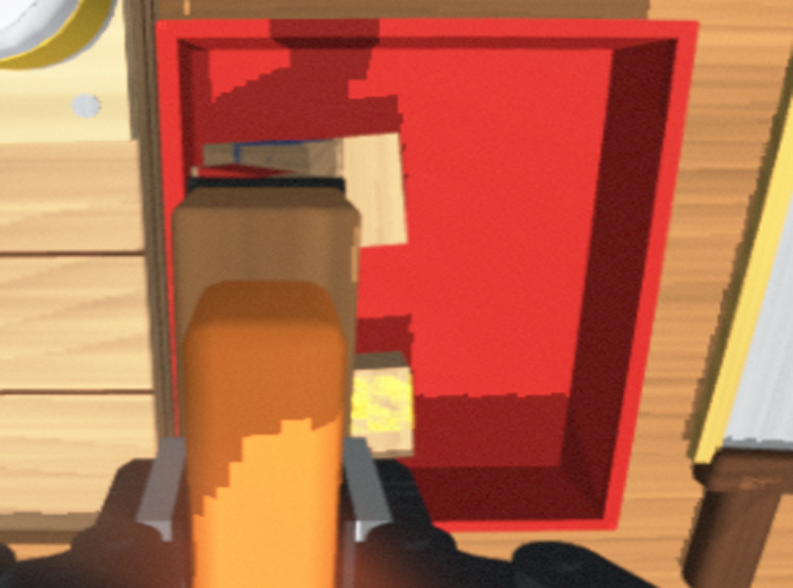

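Run:
```python
from h import *
import pickle
from scipy.optimize import least_squares
P,R,c=pickle.load(open("w50.pkl","rb"))
A=c["R"]@R; b=c["R"]@P+c["t"]
def cam(P1,th):
    k=dict(c);k["R"]=A@down(np.radians(th)).as_matrix().T;k["t"]=b-k["R"]@np.array(P1);return k
c1=cam([0.4865,-0.2823,0.3761],-89.93);c2=cam([0.4566,-0.3922,0.3004],-89.96)
f1=lambda U,V:(240+U/2.7,50+V/2.7); f2=lambda U,V:(100+U/2.4,20+V/2.2)
for k,(a,d) in {"low-left":((62,528),(164,497)),"up-left":((64,413),(159,388)),"low-right":((106,535),(207,506))}.items():
    r=least_squares(lambda X:np.r_[proj(c1,X)[0]-f1(*a),proj(c2,X)[0]-f2(*d)],[0.4,-0.28,0.08]);print(k,r.x.round(4),np.abs(r.fun).max().round(2))
```

```text
low-left [ 0.3747 -0.2627  0.0706] 1.03
up-left [ 0.4351 -0.2642  0.0639] 0.16
low-right [ 0.3732 -0.286   0.0778] 0.6
```

The far red offcut is now inside the wall, and all six are in the tray. I return the block to where I picked it up (TCP 0.638, 0.137, 0.184).

Request:
apply_moves(plan="-0.8 0 0 0 0 0 0; -0.9 0 0 0 0 0 0; -0.9 0 0 0 0 0 0; -0.9 0 0 0 0 0 0; -0.9 0 0 0 0 0 0")

```text
time_s: 61.0
eef_pos: [0.5003, -0.0713, 0.2907]
eef_rot: [0.5, -0.5, 0.5, -0.499]
wrist_force: [0.7, 0.3, -3.7]
opening: 0.265
```

Request:
apply_moves(plan="-0.9 0 0 0 0 0 0; -0.9 0 0 0 0 0 0; -0.9 0 0 0 0 0 0; -0.9 0 0 0 0 0 0; -0.6 0.3 0.5 0 0 0 0")

```text
time_s: 61.5
eef_pos: [0.5245, 0.1401, 0.2781]
eef_rot: [0.502, -0.5, 0.498, -0.499]
wrist_force: [0.4, -1.6, -2.4]
opening: 0.27
```

Request:
apply_moves(plan="0 0.3 0.8 0 0 0 0; 0 0.2 0.8 0 0 0 0; 0 0 0.6 0 0.68 0 0; 0 0 0 0 0 0 0; 0 0 0 0 0 0 0")

```text
time_s: 62.0
eef_pos: [0.6351, 0.1367, 0.2499]
eef_rot: [0.479, -0.48, 0.52, -0.519]
wrist_force: [-0.8, -0.0, -3.1]
opening: 0.269
```

Run:
```python
from h import *
need([0.6379,0.1372,0.184],np.radians(-94.7)); print(ctrl.get_obs()["opening"])
```

```text
pos [0.6351 0.1367 0.2499] jaw -94.54 tilt 0.16
shift(units) [-0.01  1.32  0.06] turn(units) [0.02 0.02 0.  ]
0.26918579803133014
```

Request:
apply_moves(plan="-0.01 0.4 0.06 0 0.02 0 0; 0 0.5 0 0 0 0 0; 0 0.3 0 0 0 0 0; 0 0.06 0 0 0 0 0; 0 0 0 0 0 0 0")

```text
time_s: 62.5
eef_pos: [0.6384, 0.1363, 0.1881]
eef_rot: [0.479, -0.479, 0.52, -0.52]
wrist_force: [-0.3, 0.6, -2.4]
opening: 0.27
```

Run:
```python
from h import *
need([0.6379,0.1372,0.184],np.radians(-94.7)); print(ctrl.get_obs()["wrist_force"])
```

```text
pos [0.6384 0.1363 0.1881] jaw -94.74 tilt 0.05
shift(units) [-0.02  0.08 -0.01] turn(units) [ 0.01 -0.01  0.  ]
[-0.31445464  0.62388607 -2.44463632]
```

Request:
apply_moves(plan="-0.01 0.04 0 0 0 0 0; 0 0.03 0 0 0 0 0; 0 0.02 0 0 0 0 0; 0 0 0 0 0 0 0; 0 0 0 0 0 0 0")

```text
time_s: 63.0
eef_pos: [0.6395, 0.1365, 0.1841]
eef_rot: [-0.479, 0.478, -0.52, 0.521]
wrist_force: [1.6, 1.3, -1.9]
opening: 0.272
```

Run:
```python
from h import *
need([0.6379,0.1372,0.184],np.radians(-94.7)); print(ctrl.get_obs()["wrist_force"])
```

```text
pos [0.6395 0.1365 0.1841] jaw -94.78 tilt 0.05
shift(units) [-0.01  0.   -0.03] turn(units) [-0.01 -0.01 -0.  ]
[ 1.55514085  1.26833744 -1.91134222]
```

Request:
apply_moves(plan="0 0 -0.04 0 0 0 0; 0 0.02 0 0 0 0 0; 0 0 0 0 0 0 0; 0 0 0 0 0 0 0.33; 0 0 0 0 0 0 0.42")

```text
time_s: 63.5
eef_pos: [0.6369, 0.1367, 0.1823]
eef_rot: [0.479, -0.479, 0.521, -0.52]
wrist_force: [-1.0, 1.3, -0.1]
opening: 0.424
```

Request:
apply_moves(plan="0 0 0 0 0 0 0.5; 0 0 0 0 0 0 0.55; 0 -0.3 0 0 0 0 0.55; 0 -0.7 0 0 0 0 0.6; 0 -0.8 0 0 0 0 0.6")

```text
time_s: 64.0
eef_pos: [0.6363, 0.1366, 0.2731]
eef_rot: [0.478, -0.479, 0.521, -0.52]
wrist_force: [0.4, 0.0, 0.8]
opening: 0.602
```

Run:
```python
from h import *
need([0.6353,0.1369,0.2711],np.radians(-94.7))
save("w51",ctrl.camera("wrist"))
c=ctrl.get_calibration("wrist")
```

```text
pos [0.6363 0.1366 0.2731] jaw -94.78 tilt 0.16
shift(units) [-0.    0.04 -0.02] turn(units) [ 0.02 -0.01  0.  ]
```

View pics/w51.png

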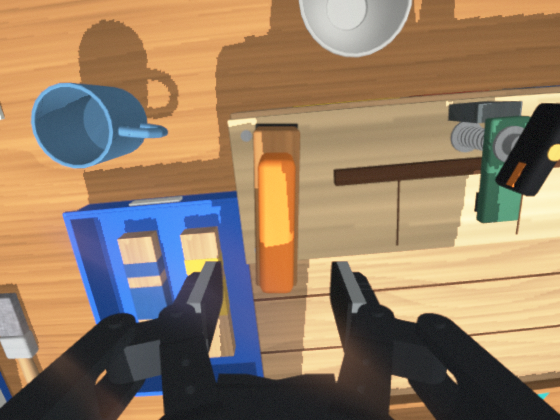

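Request:
apply_moves(plan="0 -0.8 0 0 -0.35 0 0.6; 0 -0.9 0 0 -0.34 0 0.6; 0.7 -0.4 -0.5 0 0 0 0.6; 0.8 0 -0.5 0 0 0 0.6; 0.8 0 -0.5 0 0 0 0.6")

```text
time_s: 64.55
eef_pos: [0.5616, 0.0209, 0.3799]
eef_rot: [-0.501, 0.499, -0.499, 0.501]
wrist_force: [0.1, -0.5, -0.2]
opening: 0.598
```

Request:
apply_moves(plan="0.8 0 -0.5 0 0 0 0.6; 0.8 0 -0.5 0 0 0 0.6; 0.9 0 -0.3 0 0 0 0.6; 0.9 0 -0.2 0 0 0 0.6; 0.9 0 0 0 0 0 0.6")

```text
time_s: 65.05
eef_pos: [0.4858, -0.1948, 0.3796]
eef_rot: [-0.5, 0.5, -0.499, 0.501]
wrist_force: [1.2, 0.8, -0.4]
opening: 0.597
```

Request:
apply_moves(plan="0.9 0 0 0 0 0 0.6; 0.9 0 0 0 0 0 0.6; 0 0 0 0 0 0 0.6; 0 0 0 0 0 0 0.6; 0 0 0 0 0 0 0.6")

```text
time_s: 65.55
eef_pos: [0.487, -0.2823, 0.3782]
eef_rot: [0.5, -0.5, 0.5, -0.5]
wrist_force: [-1.4, 0.2, -1.1]
opening: 0.598
```

Run:
```python
from h import *
im=ctrl.camera("wrist");save("w52",im);save("w52c",cv2.resize(im[50:270,240:420],None,fx=2.7,fy=2.7,interpolation=cv2.INTER_CUBIC))
im=ctrl.camera("scene");save("scene52",cv2.resize(im[130:320,195:410],None,fx=3.5,fy=3.1,interpolation=cv2.INTER_CUBIC))
```

```text
(no output)
```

View pics/w52c.png

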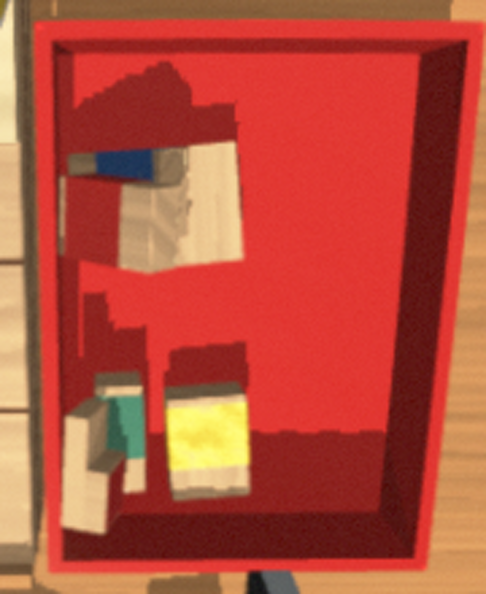

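View pics/scene52.png

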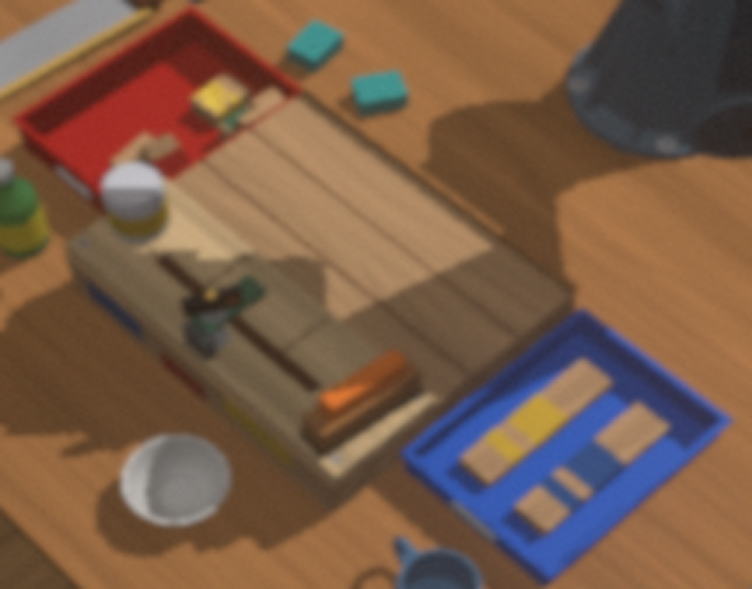

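All six offcuts are within the tray walls, the lengths lie flat, the block is upright and the bystanders are in place. I hand in.

Run:
```python
from h import *
print(ctrl.get_obs()["time_s"],ctrl.hand_in())
```

```text
the job is handed in; nothing more can be done
65.65 None
```

The job is handed in at 65.65 s of the 192 s allowed.

- **Clamp:** I turned the knob about 3.56 rad clockwise and left it loose. I had to regrip once at the start because the first grip was 8 mm off the knob's axis.
- **Lengths:** I drew out the upper length (blue bands) first, then the lower one (yellow bands). Both were lowered until they touched the floor and lie flat side by side in the blue tray. The first grips were too shallow, so I regripped each before moving it.
- **Offcuts:** Six were present. I swept them off in two lanes with the push block. One red offcut ended up resting on the red tray's rim, so I fetched the block again. A sideways push failed because the block rode over it. I then pressed lightly with the sole and dragged it inside the wall.
- **Push block:** It stands upright where it was, to within about 2 mm by tool position.

**Last checks:**
- The last pictures show the panel clear, all six offcuts within the red tray's walls and the block upright.
- The tin, mug, bowl, saw and turquoise pieces look undisturbed in the last pictures.
- The stepped red offcut leans on the green one. One of its corners measured about 8 mm above the rim, though inside the wall. I left it so.
- The fingers never touched an offcut.

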